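# Scan a vial block and hold it home in the sampler's loading corner

### The arm

A 6-joint arm with a two-finger parallel gripper is mounted at the origin on the work surface. World frame = base frame: x ahead of the robot, y to its left, z up, the work surface at z = 0. Lengths are in mm, angles in rad, forces in N, time in s.
With the tool pointing down it reaches from about 350 to 975 mm from the base axis. Payload 7.1 kg.
Tool frame: the origin (TCP) lies between the finger pads; the fingertips stand 8 mm ahead of it and the grasp point (between the pads) lies 11 mm behind it (ctrl.tips_ahead is the distance from the TCP to the fingertips, in mm); y points along the fingers, z is the direction in which the jaws open and shut, and the axes are right-handed (so a half turn about y gives the same grasp; the last joint's range is limited). The gripper opens to 88 mm and grips with 3 to 60 N. Pads are 20 mm wide; open, the fingers measure 115 mm over their backs; the gripper's body (75 mm by 178 mm) begins 61 mm behind the grasp point.
Start: joints at [1.253, 0.423, 1.63, -0, 1.089, -0.019], TCP at [183.952, 597.299, 230.675] pointing down, gripper open.
Joint ranges: [-3, 3], [-0.9, 2.11], [0.09, 2.58], [-1.31, 4.45], [0.11, 2.69], [-2.54, 2.54]. Speed limits (rad/s): [2.39, 2.39, 3.01, 3.14, 3.14, 3.14].

### API

Orientations are given as a rotation vector (axis times angle).
In Python, from workcell import ctrl gives the robot as it stands.
- The arm moves only by the shell command python3 -m creep 'ROWS'. ROWS is JSON, a list of rows, each an object of numbers: "tx", "ty", "tz": the shift along the world's x, y, z in mm; "rx", "ry", "rz": the turn, a rotation vector about the world's x, y, z in rad; "fingers": the closure in counts, from 0 (fully open) to 255 (shut). A call has 1 to 10 rows; each row is the pose to reach, as a shift and turn from the pose commanded when the call began; what a row does not reach only later rows make up. A row lasts 1/8 s, in which the tool goes at most 62.5 mm and 10.7 degrees, less where a joint would pass 70% of its speed; a pose out of reach is approached as far as the arm can. A call with a gripper value outside its range is refused whole. The fingers move at their own pace and stop on an object; the grip force is fixed at half the most. Time passes only in rows, so rows that repeat a pose let the fingers close. It gives the time, the measured TCP pose, the force and the opening at its end, in the units of the state.
- ctrl.get_obs(): the state, without advancing time (a new reading comes with each control period).
- ctrl.get_image(name): name is "scene" or "top" or "wrist"; returns a dict with "pixels" (420x560x3 uint8, blue, green, red), "intrinsics" (3x3 intrinsics, pixels), "k1" (the pictures are not rectified: a ray, as slopes to the right and down, at radius r is drawn at 1 + k1 r^2 times it, then the intrinsics apply), "rvec" (rotation vector, rad) and "tvec" (3), from world to camera coordinates, as OpenCV has them. Camera axes: x right, y down, z forward; pixel columns grow to the right and rows downward; lengths in mm; the calibration is good to about 2 mm. A picture is of the moment at which its call begins. There is no depth.
- ctrl.close_job(): hands the job in, once; it reports no verdict.
The state is a dict: "t": time; "qpos": joint angles; "qvel": joint speeds; "joint_torque": joint torques, N m; "ee_pos": TCP position; "orientation": TCP orientation; "ft_force": force on the tool from outside, world axes, zero at the start; "moment": the same for the moment, N m; "width": finger opening in mm.
Only numpy, scipy, OpenCV 4.12 (cv2) and the standard library are available. Lean on these libraries where they do the work, as an engineer would, in place of code of your own. Each camera call takes 0.05 s, during which the arm holds its last target.

### The job

Book in the sample block for the chromatograph: pick up the hand scanner, hold it still for a good second straight above the barcode label on the block with its window about 7 cm from the label, then stand it back on the middle of its dock and let go of it. Then set the block upright and flat on the loading stage and push it square into the corner so that it presses lightly but definitely against both blue fences at once, and finish still holding it and pushing it there (do not let go). Leave the other things on the bench where they are.

Things in the scene. Friction and masses are not known exactly. Their poses are not given: they have to be found in the camera images.
- scanner: Upright hand scanner, white body with an orange band on a wider grey nose, 120 mm tall. Origin: centre of its underside, where the red reading window is; the beam leaves along its own -z (straight down while it stands). Nose 46 x 46 mm (x, y) from 0 to 30 mm high, body 34 (x) x 36 mm (y) from 28 to 120 mm high: hold it by the body. About 0.18 kg. Stands loose on the dock.
- dock: Fixed flat black dock pad, 90 x 90 x 12 mm, without rim; origin at the centre of its underside, top 12 mm above it (the bench is at z = 0). The scanner stands in its middle.
- block: Loose aluminium sample block with two rows of blue vial caps, 100 (x) x 70 (y) x 32 mm high, about 0.45 kg (it varies by a third). Origin: centre of its underside. A black lifting grip stands in the middle of its top: 44 mm long in x, 14 mm thick in y, from 32 to 77 mm above the underside; take hold of it across its thickness. The vial caps are up to 36 mm above the underside.
- label (a point): Centre of the white barcode label (22 x 50 mm) that lies face up on the block's top near its +x end: 37 mm from the block's origin along its x, 32.5 mm above the underside.
- stage: Fixed aluminium loading stage, a plate 180 x 180 x 20 mm; origin at the centre of its underside, axes along its edges, top 20 mm above the bench. Two blue fences stand on it along its +x and -y edges; it is open towards -x and +y.
- corner (a point): The inner corner of the two fences at the level of the stage's top, axes as the stage's: 75 mm in +x and 75 mm in -y from the stage's centre. The block goes on the -x, +y side of it. The block may stand with either its long or its short side along the back fence, and any way round; with its x axis along the stage's x its origin ends 50 mm in -x and 35 mm in +y of this point.
- fence_back: Blue fence along the stage's +x edge, 15 mm thick, 165 mm long, rising 25 mm above the stage's top; rigid. Its inner face looks along the stage's -x, 75 mm from the stage's centre. Origin: centre of its underside, at the level of the stage's top.
- fence_side: Blue fence along the stage's -y edge, 15 mm thick, 165 mm long, rising 25 mm above the stage's top; rigid. Its inner face looks along the stage's +y, 75 mm from the stage's centre. Origin: centre of its underside, at the level of the stage's top.
- amber_bottle: Bystander: amber glass bottle with a blue cap, 86 mm across, 170 mm tall; origin at the centre of its underside.
- clear_bottle: Bystander: clear bottle with a blue cap, 70 mm across, 130 mm tall; origin at the centre of its underside.
- tip_box: Bystander: blue and white pipette tip box, 85 x 120 mm, 64 mm tall; origin at the centre of its underside.
- cap_jar: Bystander: small jar with a white cap, 52 mm across, 55 mm tall; origin at the centre of its underside.
- beaker: Bystander: glass beaker, 70 mm across, 90 mm tall; origin at the centre of its underside.
- vial_tray: Bystander: white divided tray, 120 x 160 mm, 35 mm tall; origin at the centre of its underside.

How it is judged (in metres and radians):
On the way, in this order (a step that is already met when the one before it is completed fails the run):
1. the held scanner is kept still above the label, its beam meeting it (contact force between the fingers and scanner above 0.5 N and x of label in the frame of scanner between -0.015 and 0.015 m and y of label in the frame of scanner between -0.015 and 0.015 m and z of label in the frame of scanner between -0.11 and -0.04 m and angle between the z axis of scanner and the z axis of block, either way round below 0.25 rad and linear speed of scanner below 0.03 m/s), for 0.8 s.
2. the scanner stands upright on its dock again, let go (horizontal distance between scanner and dock below 0.032 m and angle between scanner's own z axis and vertical below 0.1 rad and z of scanner in the frame of dock between 0.006 and 0.018 m and contact force between the fingers and scanner below 0.1 N), for 0.2 s.
At the end, for the whole second after the job is handed in: Block held by the fingers (over 1 N), still, flat on the stage (4 mm, 0.06 rad), square to the fences (0.035 rad, either side along the back), pressing each fence at once with 1 to 40 N; scanner upright on the dock within 32 mm of its middle, released (all of step 2 and contact force between block and fence_back between 1 and 40 N and contact force between block and fence_side between 1 and 40 N and x of block in the frame of corner between -0.056 and -0.03 m and y of block in the frame of corner between 0.03 and 0.056 m and z of block in the frame of corner between -0.004 and 0.004 m and angle between block's own z axis and vertical below 0.06 rad and (angle between the x axis of block and the x axis of stage, either way round below 0.035 rad or angle between the x axis of block and the y axis of stage, either way round below 0.035 rad) and contact force between the fingers and block above 1 N and linear speed of block below 0.02 m/s); the arm keeps its last pose, push and grip.
It fails at once if a bystander is moved by more than 30 mm or tipped (distance of any of amber_bottle, clear_bottle, tip_box, cap_jar, beaker, vial_tray from where it was at the start of the episode above 0.03 m or angle between any of amber_bottle, clear_bottle, tip_box, cap_jar, beaker, vial_tray's own z axis and vertical above 0.35 rad).
It also fails if it takes over 72 s, if anything falls off the work surface, if the arm or the gripper's body presses on something with over 40 N, if the wrist force passes 120 N, or if a joint passes its speed limit or range.

## Working session

There is one attempt and no reset: what is moved stays moved. The work goes in short steps, Python scripts to look and compute and a shell command to move; the robot and the scene stay as the last step left them, time stands still between calls to the robot, and variables do not carry over. Pictures are saved under pics/ and viewed, and the job is handed in when it is done.

```bash
ls; mkdir -p pics; python3 - <<'E'
from workcell import ctrl
import cv2
print(ctrl.get_obs())
for n in ("scene","top","wrist"):
    im=ctrl.get_image(n); cv2.imwrite(f"pics/{n}0.png",im["pixels"]); print(n,im["intrinsics"],im["k1"],im["rvec"],im["tvec"])
E
```

```text
pics
{'t': 0.0, 'qpos': array([ 1.25303157e+00,  4.23848197e-01,  1.63069326e+00, -3.50421630e-06,
        1.08859915e+00, -1.89701685e-02]), 'qvel': array([ 2.85135860e-04,  2.26291730e-04, -2.47289983e-04, -2.21749314e-04,
        3.09446644e-04, -1.19191238e-05]), 'joint_torque': array([-1.55672231e-03, -5.44638383e+01, -2.73658866e+01,  6.42588688e-02,
        2.26851652e-02, -1.08849135e-04]), 'ee_pos': array([183.7670031 , 596.79810351, 229.89581555]), 'orientation': array([-1.5595734 ,  0.23476475, -0.23436078]), 'ft_force': array([ 0.07328136, -0.12235284, -1.46869605]), 'moment': array([0.00051229, 0.0197344 , 0.03762565]), 'width': 87.86687324147304}
scene [[495.93117423   0.         282.84636876]
 [  0.         495.93117423 199.96258832]
 [  0.           0.           1.        ]] -0.1658317405605557 [ 0.61481139  2.66441353 -1.1063096 ] [ 517.10851596 -124.9484839  1664.50750362]
top [[474.1269469    0.         276.81273252]
 [  0.         474.1269469  215.00517416]
 [  0.           0.           1.        ]] 0.024057339500851593 [ 2.13995611 -2.18576083  0.12802113] [ -17.2594667   555.40605649 1600.23759549]
wrist [[317.51740019   0.         284.18473689]
 [  0.         317.51740019 207.71169609]
 [  0.           0.           1.        ]] -0.04722680318199319 [-2.33040712 -1.72230118 -0.24939205] [-624.30196131  -34.52754013  391.34150109]
```

View pics/top0.png

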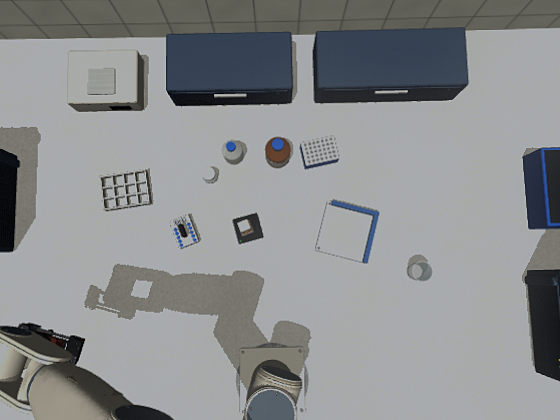

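View pics/scene0.png

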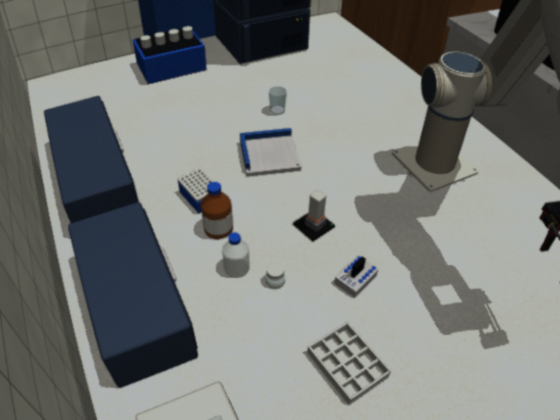

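View pics/wrist0.png

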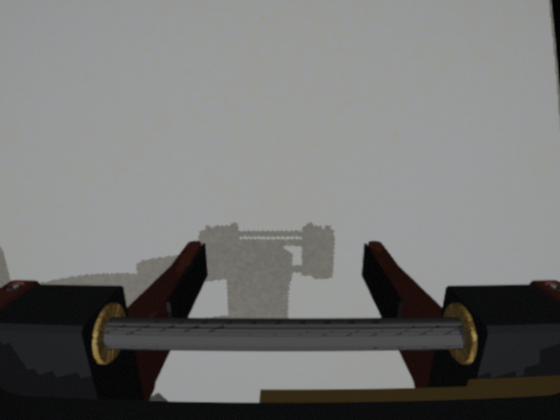

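The top view shows the block near (184,231), dock with scanner near (248,228), stage near (347,232), tip box (320,151), bottles (278,152) and (232,152), jar (210,174), tray (126,189) and beaker (419,267). Next I zoom in on the block, dock and stage.

```bash
cat > h.py <<'E'
from workcell import ctrl
import cv2, numpy as np
def get(n): return ctrl.get_image(n)
def ray(im,uv):
    K=np.array(im["intrinsics"]);uv=np.atleast_2d(np.array(uv,float))
    p=cv2.undistortPoints(uv.reshape(-1,1,2),K,np.array([im["k1"],0,0,0.])).reshape(-1,2)
    R=cv2.Rodrigues(np.array(im["rvec"],float))[0];t=np.array(im["tvec"],float)
    d=np.c_[p,np.ones(len(p))]@R; return -R.T@t,d
def onz(im,uv,z):
    c,d=ray(im,uv); return (c+d*((z-c[2])/d[:,2])[:,None])
def proj(im,P):
    return cv2.projectPoints(np.atleast_2d(np.array(P,float)),np.array(im["rvec"],float),np.array(im["tvec"],float),np.array(im["intrinsics"]),np.array([im["k1"],0,0,0.]))[0].reshape(-1,2)
def crop(im,x0,y0,w,h,s,fn):
    cv2.imwrite(fn,cv2.resize(im["pixels"][y0:y0+h,x0:x0+w],None,fx=s,fy=s,interpolation=cv2.INTER_CUBIC))
E
python3 - <<'E'
from h import *
im=get("top"); crop(im,160,190,110,70,7,"pics/t1.png"); crop(im,310,190,80,80,7,"pics/t2.png")
im=get("scene"); crop(im,280,180,110,120,5,"pics/s1.png"); crop(im,230,120,80,60,8,"pics/s2.png")
E
```

```text
(no output)
```

View pics/t1.png

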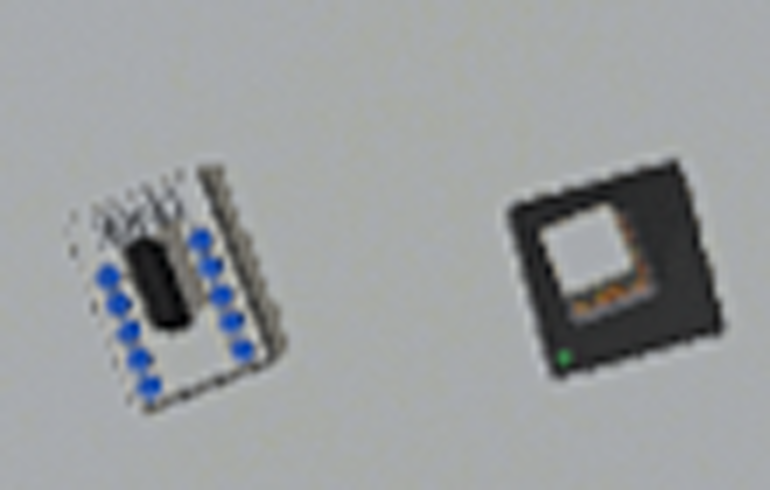

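View pics/t2.png

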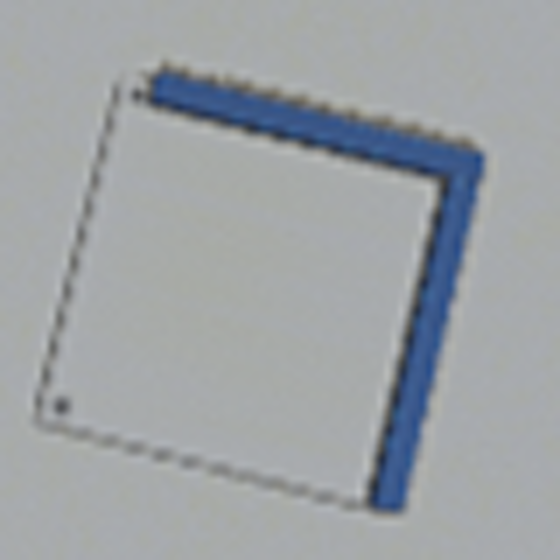

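View pics/s1.png

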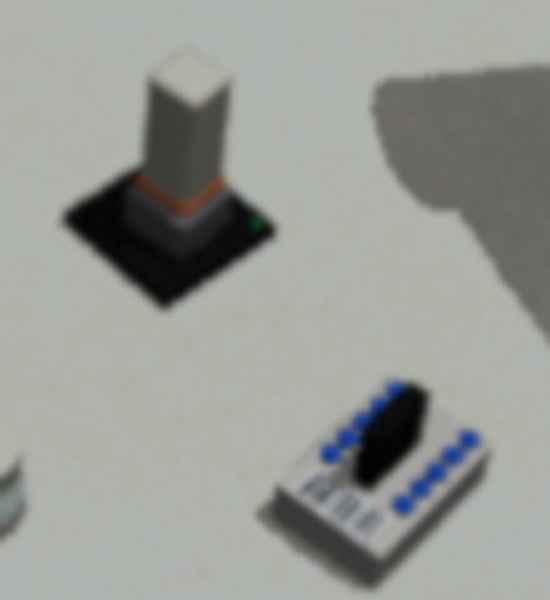

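The block's label end points up-left in the top view (+x). The scanner stands on the dock, about square to it, and the fences run along the stage's top and right edges. Next I measure these.

```bash
python3 - <<'E'
from h import *
im=get("top"); px=im["pixels"]; hsv=cv2.cvtColor(px,cv2.COLOR_BGR2HSV)
def sub(mask,x0,y0,w,h):
    m=np.zeros_like(mask); m[y0:y0+h,x0:x0+w]=mask[y0:y0+h,x0:x0+w]; return m
dark=(px.max(2)<85).astype(np.uint8)*255
# dock
m=sub(dark,230,208,36,40); pts=cv2.findNonZero(m); r=cv2.minAreaRect(pts); 
b=cv2.boxPoints(r); w=onz(im,b,12); print("dock",w[:,:2].round(1).tolist(),w.mean(0), [np.linalg.norm(w[i]-w[i-1]) for i in range(4)])
e=w[1]-w[0]; print("ang",np.degrees(np.arctan2(e[1],e[0])))
# scanner top
g=((px.min(2)>150)*255).astype(np.uint8); m=sub(g,236,218,16,15); 
# keep component inside
n,l,s,c=cv2.connectedComponentsWithStats(m); print(s[1:],c[1:])
for i in range(1,n):
  r=cv2.minAreaRect(np.argwhere(l==i)[:,::-1].astype(np.float32)); print("sc",r,onz(im,[r[0],c[i]],132))
  print(np.argwhere(l==i)[:,::-1].shape)
# caps
bl=((hsv[...,0]>100)&(hsv[...,0]<130)&(hsv[...,1]>120)).astype(np.uint8)*255
m=sub(bl,165,205,40,50); wgt=(m>0)*(hsv[...,1].astype(float))
n,l,s,c=cv2.connectedComponentsWithStats(m,connectivity=4)
for i in range(1,n): print("cap",s[i,4],c[i],onz(im,c[i],36)[0].round(1))
# grip
m=sub(dark,177,222,12,18);n,l,s,c=cv2.connectedComponentsWithStats(m)
for i in range(1,n):
  if s[i,4]>15: print("grip",s[i],c[i],onz(im,c[i],77)[0].round(1),cv2.minAreaRect(np.argwhere(l==i)[:,::-1].astype(np.float32)))
# fences
m=sub(bl,310,195,75,75); cs=cv2.findContours(m,cv2.RETR_EXTERNAL,cv2.CHAIN_APPROX_NONE)[0]; cn=max(cs,key=cv2.contourArea)
ap=cv2.approxPolyDP(cn,2.5,True).reshape(-1,2); print("fence",ap.tolist()); print(onz(im,ap,45).round(1).tolist())
E
```

```text
dock [[546.0, 127.0], [567.6, 41.5], [482.3, 20.0], [461.0, 105.0]] [514.18268186  73.38084022  12.        ] [np.float64(87.81191556270913), np.float64(88.15737320046888), np.float64(87.9739100629374), np.float64(87.63589178923085)]
ang -75.82349741625558
[[238 220  12  11  89]] [[243.39325843 225.16853933]]
sc ((243.362060546875, 225.15516662597656), (8.727680206298828, 9.841852188110352), 68.19859313964844) [[512.67320071  79.82533766 132.        ]
 [512.62779981  79.72542815 132.        ]]
(89, 2)
cap 15 [189.13333333 225.86666667] [523.4 271.8  36. ]
cap 17 [175.82352941 231.05882353] [506.5 317.1  36. ]
cap 7 [191.         231.71428571] [503.2 265.4  36. ]
cap 5 [192.8 235.4] [490.4 259.3  36. ]
cap 7 [178. 237.] [486.1 309.7  36. ]
cap 6 [194.  239.5] [476.3 255.2  36. ]
cap 8 [179.5 241. ] [472.3 304.5  36. ]
cap 7 [181.         244.71428571] [459.5 299.4  36. ]
grip [178 224   9  13  76] [182.05263158 230.07894737] [505.8 287.8  77. ] ((182.0689697265625, 230.17239379882812), (13.741456031799316, 5.570859909057617), 68.19859313964844)
fence [[332, 201], [332, 204], [374, 215], [363, 261], [366, 262], [378, 212]]
[[597.7, -219.1, 45.0], [587.4, -218.7, 45.0], [546.4, -360.6, 45.0], [391.0, -316.5, 45.0], [387.5, -326.4, 45.0], [556.5, -374.7, 45.0]]
```

```bash
cat >> h.py <<'E'
def st():
    o=ctrl.get_obs();R=cv2.Rodrigues(np.array(o["orientation"]))[0]
    print("t",round(o["t"],2),"pos",o["ee_pos"].round(1),"jaw yaw",np.degrees(np.arctan2(R[1,2],R[0,2])).round(1),"fing",R[:,1].round(3),"F",o["ft_force"].round(1),"w",round(o["width"],1),"q",o["qpos"].round(2))
    return o,R
E
python3 - <<'E'
from h import *
st()
im=get("scene");crop(im,230,120,80,60,8,"pics/s2.png")
px=im["pixels"]
E
```

```text
t 0.3 pos [183.9 597.1 230.4] jaw yaw 72.9 fing [-0.    -0.001 -1.   ] F [ 0.  -0.2  0.9] w 87.6 q [ 1.25  0.42  1.63 -0.    1.09 -0.02]
```

```bash
python3 -m creep '[{"tx":30,"ty":-50,"tz":10,"rz":-0.12},{"tx":60,"ty":-100,"tz":20,"rz":-0.24},{"tx":95,"ty":-150,"tz":30,"rz":-0.36},{"tx":130,"ty":-200,"tz":40,"rz":-0.48},{"tx":165,"ty":-255,"tz":50,"rz":-0.6},{"tx":200,"ty":-310,"tz":60,"rz":-0.72},{"tx":230,"ty":-360,"tz":70,"rz":-0.84},{"tx":265,"ty":-415,"tz":70,"rz":-0.96},{"tx":295,"ty":-467,"tz":70,"rz":-1.03},{"tx":326,"ty":-517,"tz":70,"rz":-1.03}]'
python3 - <<'E'
from h import *
st(); im=get("wrist"); cv2.imwrite("pics/w1.png",im["pixels"]); st(); print(ray(im,[280,210]))
E
```

```text
t 0.35 pos [183.9 597.2 230.5] jaw yaw 72.9 fing [-0. -0. -1.] F [-0.4  0.3  0.5] w 87.7 q [ 1.25  0.42  1.63 -0.    1.09 -0.02]
t 0.4 pos [183.9 597.2 230.6] jaw yaw 72.9 fing [-0. -0. -1.] F [ 0.3  0.  -0.4] w 87.4 q [ 1.25  0.42  1.63  0.    1.09 -0.02]
(array([108.45724123, 620.48726584, 384.6571708 ]), array([[ 0.2753668 , -0.09861749, -0.95638557]]))schema error: expected keys tx, ty, tz, rx, ry, rz, fingers
```

View pics/w1.png

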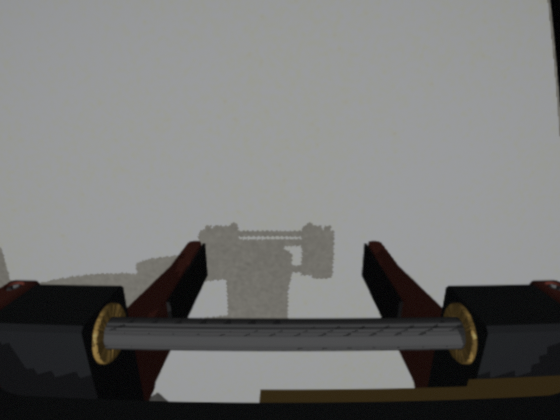

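The rows were refused because every key must be given. The arm hasn't moved and the picture is unchanged. I'll send them again with all the keys.

```bash
python3 -m creep '[{"tx":30,"ty":-50,"tz":10,"rx":0,"ry":0,"rz":-0.12,"fingers":0},{"tx":60,"ty":-100,"tz":20,"rx":0,"ry":0,"rz":-0.24,"fingers":0},{"tx":95,"ty":-150,"tz":30,"rx":0,"ry":0,"rz":-0.36,"fingers":0},{"tx":130,"ty":-200,"tz":40,"rx":0,"ry":0,"rz":-0.48,"fingers":0},{"tx":165,"ty":-255,"tz":50,"rx":0,"ry":0,"rz":-0.6,"fingers":0},{"tx":200,"ty":-310,"tz":60,"rx":0,"ry":0,"rz":-0.72,"fingers":0},{"tx":230,"ty":-360,"tz":70,"rx":0,"ry":0,"rz":-0.84,"fingers":0},{"tx":265,"ty":-415,"tz":70,"rx":0,"ry":0,"rz":-0.96,"fingers":0},{"tx":295,"ty":-467,"tz":70,"rx":0,"ry":0,"rz":-1.03,"fingers":0},{"tx":326,"ty":-517,"tz":70,"rx":0,"ry":0,"rz":-1.03,"fingers":0}]'
python3 - <<'E'
from h import *
st(); im=get("wrist"); cv2.imwrite("pics/w2.png",im["pixels"]); st(); print(ray(im,[280,210])[0])
E
```

```text
t: 1.65
ee_pos: [510.7, 78.4, 301.1]
orientation: [-1.313, 1.029, -1.03]
ft_force: [0.1, 0.5, -0.0]
width: 87.7
t 1.65 pos [510.7  78.4 301.1] jaw yaw 13.8 fing [ 0.001  0.    -1.   ] F [ 0.1  0.5 -0. ] w 87.7 q [ 0.13  0.18  1.8   0.    1.16 -0.11]
t 1.7 pos [514.2  73.1 301.2] jaw yaw 13.7 fing [ 0.003 -0.003 -1.   ] F [ 2.1 -3.8  0.6] w 88.0 q [ 0.12  0.19  1.79 -0.    1.16 -0.12]
[491.4379822  154.76102641 455.2451843 ]
```

View pics/w2.png

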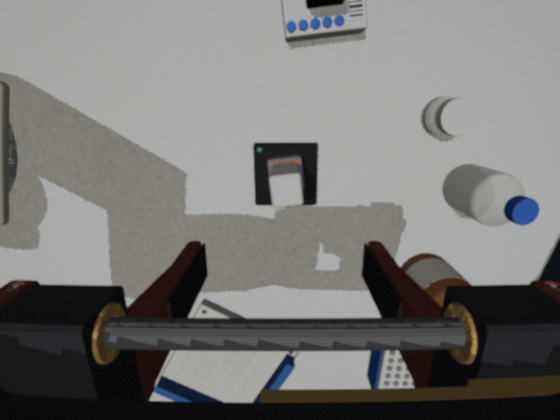

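The wrist view shows the scanner top at about (286,190), the dock at (286,174) and the block at the top edge near (325,15). The arm was still settling, so I take the picture again and measure.

```bash
python3 - <<'E'
from h import *
for i in range(4): im=get("wrist")
st(); print(ray(im,[280,210])[0])
px=im["pixels"];crop(im,235,125,100,100,6,"pics/w3.png")
dark=((px.max(2)<60)*255).astype(np.uint8); m=np.zeros_like(dark); m[130:212,245:330]=dark[130:212,245:330]
b=cv2.boxPoints(cv2.minAreaRect(cv2.findNonZero(m))); w=onz(im,b,12); print("dock",b.tolist(),w.round(1).tolist(),w.mean(0))
g=((px.min(2)>140)*255).astype(np.uint8); m=np.zeros_like(g); m[150:207,256:318]=g[150:207,256:318]
n,l,s,c=cv2.connectedComponentsWithStats(m); print(s[1:].tolist(),c[1:].tolist())
E
```

```text
t 1.9 pos [509.6  80.3 300.5] jaw yaw 13.8 fing [-0.001  0.    -1.   ] F [-0.6  0.1 -0.1] w 87.6 q [ 0.13  0.18  1.8   0.    1.16 -0.11]
[491.16037017 155.70256386 454.69901025]
dock [[255.0, 144.0], [317.0, 144.0], [317.0, 204.0], [255.0, 204.0]] [[461.4, 107.0, 12.0], [544.2, 127.3, 12.0], [567.0, 44.5, 12.0], [479.7, 23.1, 12.0]] [513.05843538  75.45673914  12.        ]
[[263, 175, 40, 32, 897], [317, 205, 1, 2, 2], [256, 206, 1, 1, 1]] [[286.1226309921962, 191.09141583054625], [317.0, 205.5], [256.0, 206.0]]
```

View pics/w3.png

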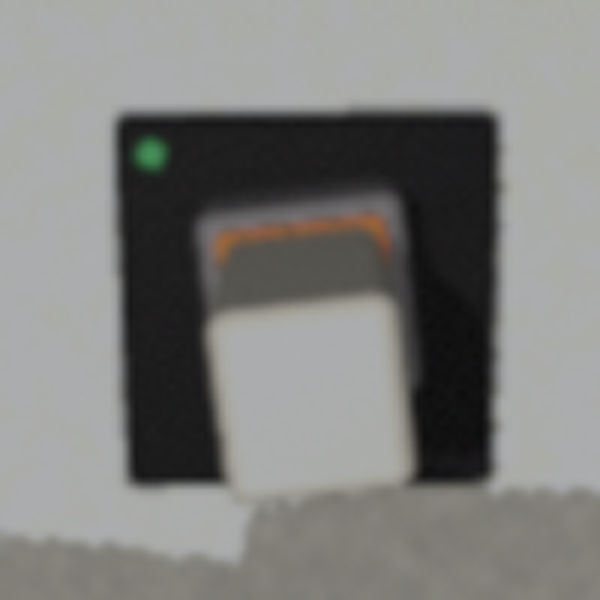

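The scanner's top face has corners at about (269,178), (300,174), (304,204) and (274,208). It is turned about 8° relative to the jaws.

```bash
python3 - <<'E'
from h import *
im=get("wrist"); st()
c=np.array([(204,320),(391,291),(416,476),(232,501)])/6+[235-.4,125-.4]
w=onz(im,c,132); print(w.round(1),w.mean(0)); 
for i in range(4): e=w[(i+1)%4]-w[i]; print(np.linalg.norm(e),np.degrees(np.arctan2(e[1],e[0])))
# block points visible: caps
px=im["pixels"];hsv=cv2.cvtColor(px,cv2.COLOR_BGR2HSV)
E
```

```text
t 1.95 pos [509.4  80.9 300.6] jaw yaw 13.9 fing [-0.001  0.    -1.   ] F [-0.3  0.1  0.8] w 87.4 q [ 0.13  0.18  1.8   0.    1.16 -0.11]
[[489.9  90.7 132. ]
 [519.9 103.3 132. ]
 [532.5  72.4 132. ]
 [502.1  60.2 132. ]] [511.08155145  81.64401358 132.        ]
32.49261558040609 22.791691988919823
33.296299471044655 -67.76711136388225
32.7747091648391 -158.0768080596154
32.803473630958905 111.73830434677629
```

```bash
python3 -m creep '[{"tx":1,"ty":1.3,"tz":-40,"rx":0,"ry":0,"rz":0.147,"fingers":0},{"tx":1,"ty":1.3,"tz":-90,"rx":0,"ry":0,"rz":0.147,"fingers":0},{"tx":1,"ty":1.3,"tz":-140,"rx":0,"ry":0,"rz":0.147,"fingers":0},{"tx":1,"ty":1.3,"tz":-190,"rx":0,"ry":0,"rz":0.147,"fingers":0},{"tx":1,"ty":1.3,"tz":-216,"rx":0,"ry":0,"rz":0.147,"fingers":0},{"tx":1,"ty":1.3,"tz":-216,"rx":0,"ry":0,"rz":0.147,"fingers":0},{"tx":1,"ty":1.3,"tz":-216,"rx":0,"ry":0,"rz":0.147,"fingers":0}]'
python3 - <<'E'
from h import *
st(); im=get("wrist"); cv2.imwrite("pics/w4.png",im["pixels"]); im=get("scene"); crop(im,260,140,130,130,5,"pics/s4.png");
E
```

```text
t: 2.82
ee_pos: [511.4, 82.7, 85.8]
orientation: [-1.368, 0.916, -0.918]
ft_force: [0.3, -0.3, -0.1]
width: 88.0
t 2.83 pos [511.4  82.7  85.8] jaw yaw 22.4 fing [ 0.001  0.    -1.   ] F [ 0.3 -0.3 -0.1] w 88.0 q [ 0.14  0.49  1.95  0.    0.7  -0.25]
```

View pics/w4.png

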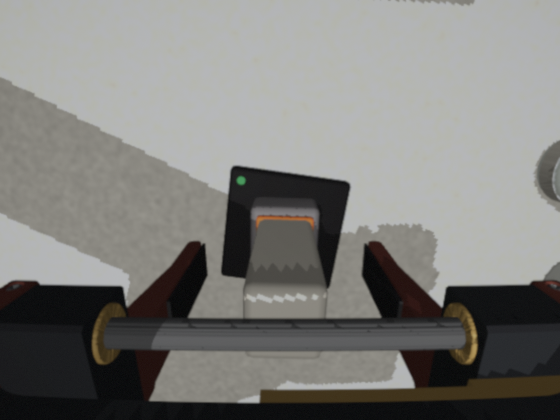

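The scanner (about (285,300)) sits centred and square between the fingers, so I close them.

```bash
python3 -m creep '[{"tx":0,"ty":0,"tz":0,"rx":0,"ry":0,"rz":0,"fingers":255},{"tx":0,"ty":0,"tz":0,"rx":0,"ry":0,"rz":0,"fingers":255},{"tx":0,"ty":0,"tz":0,"rx":0,"ry":0,"rz":0,"fingers":255},{"tx":0,"ty":0,"tz":0,"rx":0,"ry":0,"rz":0,"fingers":255},{"tx":0,"ty":0,"tz":0,"rx":0,"ry":0,"rz":0,"fingers":255},{"tx":0,"ty":0,"tz":0,"rx":0,"ry":0,"rz":0,"fingers":255},{"tx":0,"ty":0,"tz":0,"rx":0,"ry":0,"rz":0,"fingers":255},{"tx":0,"ty":0,"tz":0,"rx":0,"ry":0,"rz":0,"fingers":255}]'; python3 -c "
from h import *
st()"
```

```text
t: 3.92
ee_pos: [511.0, 81.6, 84.6]
orientation: [-1.368, 0.918, -0.918]
ft_force: [0.1, -0.1, -1.9]
width: 34.0
t 3.92 pos [511.   81.6  84.6] jaw yaw 22.3 fing [ 0. -0. -1.] F [ 0.1 -0.1 -1.9] w 34.0 q [ 0.14  0.49  1.95 -0.    0.69 -0.25]
```

```bash
python3 -m creep '[{"tx":0,"ty":0,"tz":30,"rx":0,"ry":0,"rz":0,"fingers":255},{"tx":0,"ty":0,"tz":75,"rx":0,"ry":0,"rz":0,"fingers":255},{"tx":0,"ty":10,"tz":110,"rx":0,"ry":0,"rz":0,"fingers":255},{"tx":5,"ty":40,"tz":130,"rx":0,"ry":0,"rz":0,"fingers":255},{"tx":15,"ty":85,"tz":130,"rx":0,"ry":0,"rz":0,"fingers":255},{"tx":25,"ty":120,"tz":130,"rx":0,"ry":0,"rz":0,"fingers":255},{"tx":25,"ty":145,"tz":130,"rx":0,"ry":0,"rz":0,"fingers":255},{"tx":25,"ty":150,"tz":130,"rx":0,"ry":0,"rz":0,"fingers":255},{"tx":25,"ty":150,"tz":130,"rx":0,"ry":0,"rz":0,"fingers":255}]'; python3 - <<'E'
from h import *
im=get("wrist");im=get("wrist");im=get("wrist"); st(); cv2.imwrite("pics/w5.png",im["pixels"])
E
```

```text
t: 5.05
ee_pos: [535.5, 231.4, 214.3]
orientation: [-1.37, 0.918, -0.917]
ft_force: [-0.6, -0.2, -1.9]
width: 33.9
t 5.2 pos [535.8 230.7 214.6] jaw yaw 22.2 fing [-0. -0. -1.] F [ 0.1  0.6 -2.1] w 34.5 q [ 0.39  0.38  1.74 -0.    1.02 -0.  ]
```

View pics/w5.png

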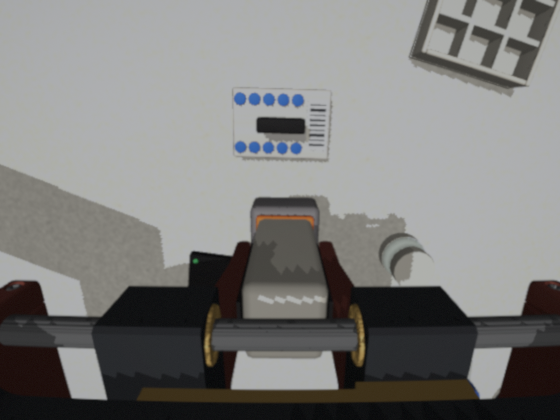

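The wrist view shows the whole block: grip at (281,126), label at about (317,125), cap rows at y≈99 and y≈147. Next I measure it.

```bash
python3 - <<'E'
from h import *
im=get("wrist"); px=im["pixels"];hsv=cv2.cvtColor(px,cv2.COLOR_BGR2HSV); crop(im,220,75,130,100,6,"pics/w6.png")
bl=((hsv[...,0]>100)&(hsv[...,0]<130)&(hsv[...,1]>120)).astype(np.uint8)*255; m=np.zeros_like(bl);m[80:170,225:340]=bl[80:170,225:340]
n,l,s,c=cv2.connectedComponentsWithStats(m)
w=[]
for i in range(1,n):
  if s[i,4]>20: p=onz(im,c[i],36)[0]; w.append(p); print(s[i,4],c[i].round(1),p.round(1))
w=np.array(w)
a=w[w[:,1]>w[:,1].mean()]
up=[p for p,cc in zip(w,c[1:]) ]
d=((px.max(2)<55)*255).astype(np.uint8); m=np.zeros_like(d);m[110:140,250:308]=d[110:140,250:308]
print(cv2.minAreaRect(cv2.findNonZero(m)), onz(im,cv2.minAreaRect(cv2.findNonZero(m))[0],77))
print(w[:,:2].mean(0))
E
```

```text
92 [239.4  98.2] [458.5 300.3  36. ]
92 [253.8  98.7] [472.  305.2  36. ]
90 [268.3  98.9] [485.5 310.5  36. ]
87 [282.7  99.2] [498.8 315.7  36. ]
88 [297.3  99.7] [512.5 320.8  36. ]
81 [239.9 146.5] [475.4 255.5  36. ]
79 [253.7 146.7] [488.8 260.8  36. ]
79 [267.6 147.2] [502.3 265.8  36. ]
79 [281.5 147.5] [515.8 270.9  36. ]
79 [295.4 147.8] [529.3 276.1  36. ]
((280.0, 125.0), (14.0, 46.0), 90.0) [[505.75515782 292.91140951  77.        ]]
[493.87903148 288.16933712]
```

View pics/w6.png

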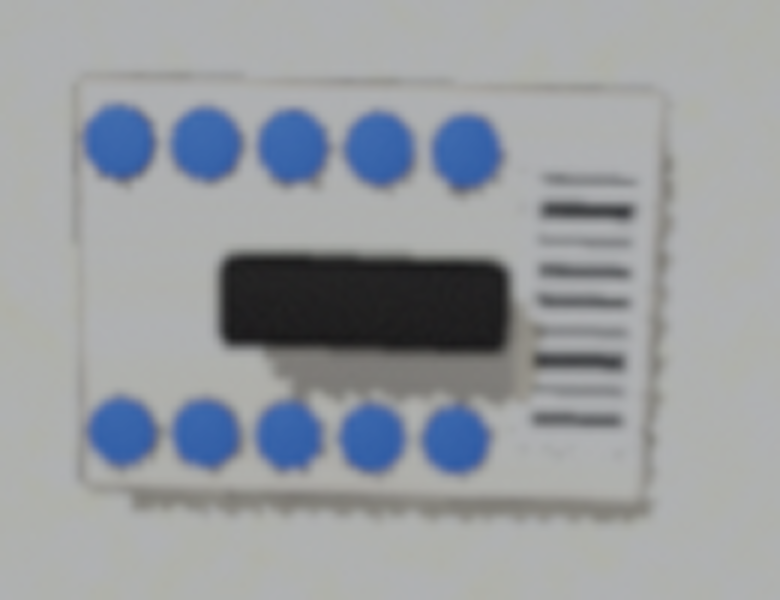

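```bash
python3 - <<'E'
from h import *
im=get("wrist"); st()
c=np.array([(75,78),(662,90),(645,497),(82,490)])/6+[219.6,74.6]
w=onz(im,c,32); print(w.round(1),w.mean(0)); 
for i in range(4): e=w[(i+1)%4]-w[i]; print(np.linalg.norm(e),np.degrees(np.arctan2(e[1],e[0])))
print("label",onz(im,np.array([[584,300]])/6+[219.6,74.6],32.5))
a=np.radians(20.9);ux=np.array([np.cos(a),np.sin(a)])
print(w.mean(0)[:2]+37*ux)
# cap rows midline
g=onz(im,np.array([[365,304]])/6+[219.6,74.6],77); print("grip",g, g[0,:2]+37*ux)
print("dist ax of caps midline", (np.array([493.9,288.2])-g[0,:2])@[-ux[1],ux[0]],(np.array([493.9,288.2])-g[0,:2])@ux)
E
```

```text
t 5.3 pos [535.9 230.8 214.7] jaw yaw 22.2 fing [-0. -0. -1.] F [-0.4 -0.1 -2.3] w 34.0 q [ 0.39  0.38  1.74 -0.    1.02 -0.  ]
[[447.7 307.1  32. ]
 [539.2 342.5  32. ]
 [564.6 279.3  32. ]
 [472.2 242.8  32. ]] [505.91303824 292.93932513  32.        ]
98.11399870466879 21.137831162462476
68.08464389316586 -68.10532340386938
99.34853397436486 -158.44350676160028
68.80544401745081 110.86090947291083
label [[540.89391576 306.15344888  32.5       ]]
[540.47860379 306.1386311 ]
grip [[506.32815922 292.89637341  77.        ]] [540.89372477 306.09567939]
dist ax of caps midline 0.04622360042366419 -13.285816808524343
```

```bash
python3 -m creep '[{"tx":2,"ty":35,"tz":-10,"rx":0,"ry":0,"rz":0,"fingers":255},{"tx":5,"ty":65,"tz":-25,"rx":0,"ry":0,"rz":0,"fingers":255},{"tx":5,"ty":75,"tz":-40,"rx":0,"ry":0,"rz":0,"fingers":255},{"tx":5,"ty":75,"tz":-40,"rx":0,"ry":0,"rz":0,"fingers":255},{"tx":5,"ty":75,"tz":-40,"rx":0,"ry":0,"rz":0,"fingers":255},{"tx":5,"ty":75,"tz":-40,"rx":0,"ry":0,"rz":0,"fingers":255},{"tx":5,"ty":75,"tz":-40,"rx":0,"ry":0,"rz":0,"fingers":255}]'; python3 - <<'E'
from h import *
im=get("wrist"); st(); cv2.imwrite("pics/w7.png",im["pixels"]);im=get("scene"); crop(im,280,160,130,140,4,"pics/s7.png")
E
```

```text
t: 6.18
ee_pos: [541.2, 306.2, 175.3]
orientation: [-1.368, 0.918, -0.919]
ft_force: [0.6, 0.5, -2.1]
width: 34.0
t 6.22 pos [541.2 306.3 175.2] jaw yaw 22.3 fing [ 0.001  0.    -1.   ] F [ 0.4 -0.4 -2.4] w 34.1 q [ 0.5   0.48  1.68 -0.    0.98  0.11]
```

View pics/w7.png

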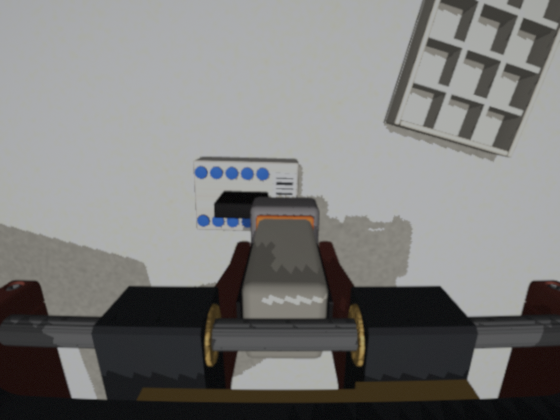

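View pics/s7.png

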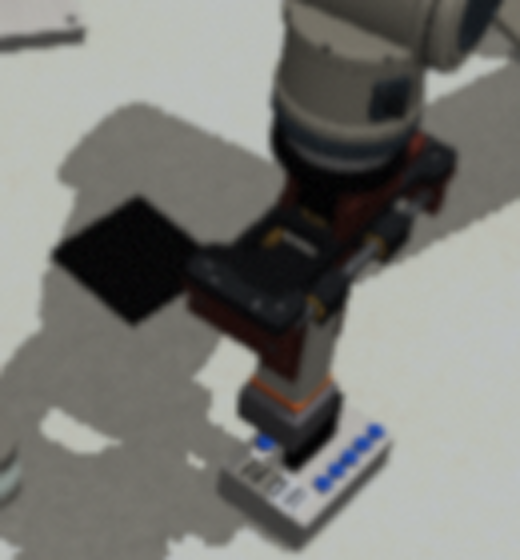

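```bash
python3 -m creep '[{"tx":0,"ty":0,"tz":0,"rx":0,"ry":0,"rz":0,"fingers":255},{"tx":0,"ty":0,"tz":0,"rx":0,"ry":0,"rz":0,"fingers":255},{"tx":0,"ty":0,"tz":0,"rx":0,"ry":0,"rz":0,"fingers":255},{"tx":0,"ty":0,"tz":0,"rx":0,"ry":0,"rz":0,"fingers":255},{"tx":0,"ty":0,"tz":0,"rx":0,"ry":0,"rz":0,"fingers":255},{"tx":0,"ty":0,"tz":0,"rx":0,"ry":0,"rz":0,"fingers":255},{"tx":0,"ty":0,"tz":0,"rx":0,"ry":0,"rz":0,"fingers":255},{"tx":0,"ty":0,"tz":0,"rx":0,"ry":0,"rz":0,"fingers":255},{"tx":0,"ty":0,"tz":0,"rx":0,"ry":0,"rz":0,"fingers":255},{"tx":0,"ty":0,"tz":0,"rx":0,"ry":0,"rz":0,"fingers":255}]'; python3 -c "
from h import *
st()"
```

```text
t: 7.52
ee_pos: [540.9, 306.7, 174.7]
orientation: [-1.368, 0.918, -0.918]
ft_force: [0.4, -0.3, -2.0]
width: 34.2
t 7.53 pos [540.9 306.7 174.7] jaw yaw 22.3 fing [ 0. -0. -1.] F [ 0.4 -0.3 -2. ] w 34.2 q [ 0.5   0.48  1.68 -0.    0.98  0.11]
```

The scanner was held steady for over a second. The scene view shows the nose over the label end of the block. I'll cross-check the label position with the scene camera and work out where the dock's middle is.

```bash
python3 - <<'E'
from h import *
im=get("scene"); p=proj(im,[[540.8,306.1,32.5],[540.8,306.1,102.5],[514,74.5,12]]); print(p, (p-[280,160])*4)
px=im["pixels"]; d=((px.max(2)<30)*255).astype(np.uint8); m=np.zeros_like(d);m[205:245,290:326]=d[205:245,290:326]
E
```

```text
[[348.44558055 281.05404663]
 [351.67037272 264.36162942]
 [313.83180384 223.63374692]] [[273.78232222 484.21618652]
 [286.68149087 417.44651769]
 [135.32721535 254.53498768]]
```

```bash
python3 -m creep '[{"tx":0,"ty":0,"tz":30,"rx":0,"ry":0,"rz":0,"fingers":255},{"tx":-5,"ty":-40,"tz":40,"rx":0,"ry":0,"rz":0,"fingers":255},{"tx":-10,"ty":-90,"tz":40,"rx":0,"ry":0,"rz":0,"fingers":255},{"tx":-20,"ty":-145,"tz":40,"rx":0,"ry":0,"rz":0,"fingers":255},{"tx":-25,"ty":-195,"tz":30,"rx":0,"ry":0,"rz":0,"fingers":255},{"tx":-27.4,"ty":-225,"tz":-10,"rx":0,"ry":0,"rz":0,"fingers":255},{"tx":-27.4,"ty":-231.6,"tz":-50,"rx":0,"ry":0,"rz":0,"fingers":255},{"tx":-27.4,"ty":-231.6,"tz":-75,"rx":0,"ry":0,"rz":0,"fingers":255},{"tx":-27.4,"ty":-231.6,"tz":-85,"rx":0,"ry":0,"rz":0,"fingers":255},{"tx":-27.4,"ty":-231.6,"tz":-85,"rx":0,"ry":0,"rz":0,"fingers":255}]'; python3 -c "
from h import *
st();im=get('wrist');cv2.imwrite('pics/w8.png',im['pixels'])"
```

```text
t: 8.82
ee_pos: [513.5, 75.2, 89.6]
orientation: [-1.369, 0.918, -0.918]
ft_force: [0.6, 0.2, -1.5]
width: 34.1
t 8.82 pos [513.5  75.2  89.6] jaw yaw 22.3 fing [-0.001 -0.    -1.   ] F [ 0.6  0.2 -1.5] w 34.1 q [ 0.12  0.49  1.95  0.    0.71 -0.27]
```

View pics/w8.png

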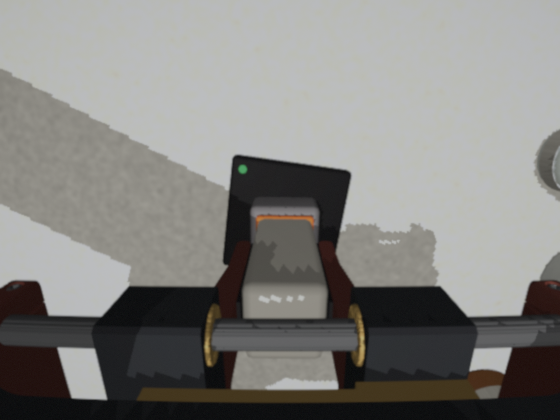

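The scanner is just above the dock, about in its middle. I lower it the last 4.5 mm and open.

```bash
python3 -m creep '[{"tx":0,"ty":0,"tz":-2.5,"rx":0,"ry":0,"rz":0,"fingers":255},{"tx":0,"ty":0,"tz":-4.5,"rx":0,"ry":0,"rz":0,"fingers":255},{"tx":0,"ty":0,"tz":-4.5,"rx":0,"ry":0,"rz":0,"fingers":255},{"tx":0,"ty":0,"tz":-4.5,"rx":0,"ry":0,"rz":0,"fingers":0},{"tx":0,"ty":0,"tz":-4.5,"rx":0,"ry":0,"rz":0,"fingers":0},{"tx":0,"ty":0,"tz":-4.5,"rx":0,"ry":0,"rz":0,"fingers":0},{"tx":0,"ty":0,"tz":-4.5,"rx":0,"ry":0,"rz":0,"fingers":0},{"tx":0,"ty":0,"tz":-4.5,"rx":0,"ry":0,"rz":0,"fingers":0},{"tx":0,"ty":0,"tz":-4.5,"rx":0,"ry":0,"rz":0,"fingers":0}]'; python3 -c "
from h import *
st();im=get('wrist');cv2.imwrite('pics/w9.png',im['pixels'])"
```

```text
t: 10.0
ee_pos: [513.5, 75.1, 85.2]
orientation: [-1.368, 0.918, -0.918]
ft_force: [-0.2, 1.0, 0.7]
width: 86.9
t 10.0 pos [513.5  75.1  85.2] jaw yaw 22.3 fing [-0.  0. -1.] F [-0.2  1.   0.7] w 86.9 q [ 0.12  0.49  1.95  0.    0.7  -0.27]
```

View pics/w9.png

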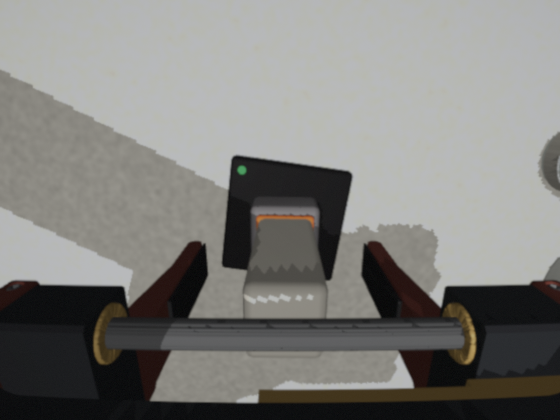

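The scanner stands free on the dock. Now I rise and go above the block, turning the jaws across the grip.

```bash
python3 -m creep '[{"tx":0,"ty":0,"tz":40,"rx":0,"ry":0,"rz":0,"fingers":0},{"tx":0,"ty":0,"tz":100,"rx":0,"ry":0,"rz":0,"fingers":0},{"tx":0,"ty":0,"tz":150,"rx":0,"ry":0,"rz":-0.1,"fingers":0},{"tx":0,"ty":20,"tz":190,"rx":0,"ry":0,"rz":-0.28,"fingers":0},{"tx":0,"ty":60,"tz":200,"rx":0,"ry":0,"rz":-0.46,"fingers":0},{"tx":-3,"ty":100,"tz":200,"rx":0,"ry":0,"rz":-0.64,"fingers":0},{"tx":-5,"ty":140,"tz":200,"rx":0,"ry":0,"rz":-0.82,"fingers":0},{"tx":-7,"ty":180,"tz":200,"rx":0,"ry":0,"rz":-1.0,"fingers":0},{"tx":-7.4,"ty":210,"tz":200,"rx":0,"ry":0,"rz":-1.18,"fingers":0},{"tx":-7.4,"ty":217.8,"tz":200,"rx":0,"ry":0,"rz":-1.36,"fingers":0}]'
python3 -m creep '[{"tx":0,"ty":0,"tz":0,"rx":0,"ry":0,"rz":-0.18,"fingers":0},{"tx":0,"ty":0,"tz":0,"rx":0,"ry":0,"rz":-0.228,"fingers":0},{"tx":0,"ty":0,"tz":0,"rx":0,"ry":0,"rz":-0.228,"fingers":0},{"tx":0,"ty":0,"tz":0,"rx":0,"ry":0,"rz":-0.228,"fingers":0}]'
 python3 -c "
from h import *
st();im=get('wrist');im=get('wrist');cv2.imwrite('pics/w10.png',im['pixels']);crop(im,200,120,180,140,4,'pics/w11.png')
im=get('top');cv2.imwrite('pics/t10.png',im['pixels'])"
```

```text
t: 11.3
ee_pos: [505.7, 294.6, 285.0]
orientation: [-0.578, 1.882, -1.882]
ft_force: [1.1, 0.2, 0.3]
width: 87.2
t: 11.8
ee_pos: [506.0, 292.8, 285.1]
orientation: [-0.381, 2.018, -2.018]
ft_force: [1.2, -0.2, -0.2]
width: 88.0
t 11.8 pos [506.  292.8 285.1] jaw yaw -68.6 fing [-0. -0. -1.] F [ 1.2 -0.2 -0.2] w 88.0 q [0.5  0.31 1.67 0.   1.17 1.7 ]
```

View pics/w10.png

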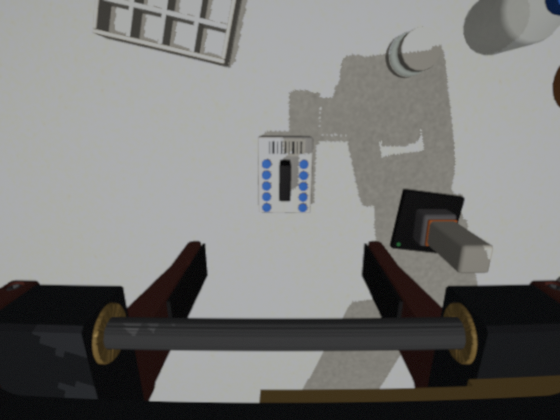

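View pics/w11.png

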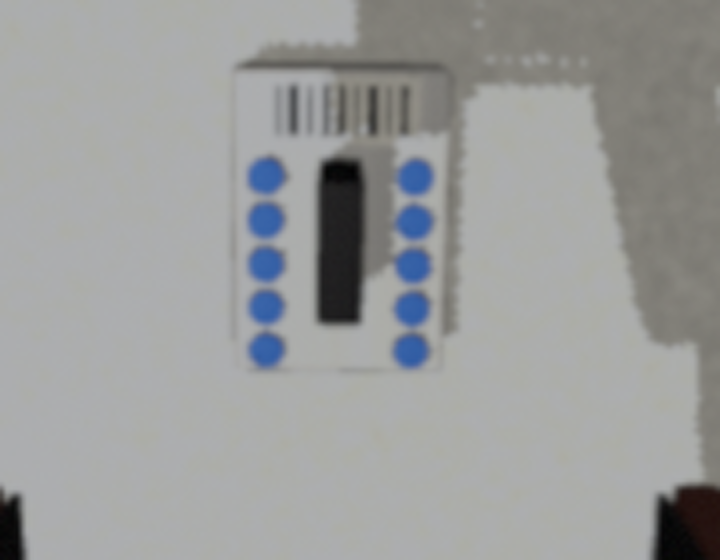

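The block is square between the jaws. The grip's top is at about (285,183), and the scanner stands upright on its dock. A quick recheck of position and angle:

```bash
python3 - <<'E'
from h import *
im=get("wrist"); st()
print(onz(im,[[284.6,182.6]],77))
px=im["pixels"];hsv=cv2.cvtColor(px,cv2.COLOR_BGR2HSV)
bl=((hsv[...,0]>100)&(hsv[...,0]<130)&(hsv[...,1]>120)).astype(np.uint8)*255; m=np.zeros_like(bl);m[130:220,250:320]=bl[130:220,250:320]
n,l,s,c=cv2.connectedComponentsWithStats(m)
w=np.array([onz(im,c[i],36)[0] for i in range(1,n) if s[i,4]>20]); cc=c[1:]
print(len(w)); L=w[[x[0]<285 for x in cc]];Rr=w[[x[0]>285 for x in cc]]
for g in (L,Rr): d=g[0]-g[-1]; print(np.degrees(np.arctan2(d[1],d[0])))
a=np.radians(21.3);print(w.mean(0)+13.3*np.array([np.cos(a),np.sin(a),0]))
E
```

```text
t 12.0 pos [506.1 292.8 285.2] jaw yaw -68.7 fing [-0.  0. -1.] F [ 0.1 -1.  -0.1] w 88.0 q [0.5  0.31 1.67 0.   1.17 1.7 ]
[[506.6221025  292.85983665  77.        ]]
10
20.34509217271211
20.77287315549062
[506.69623908 293.0295781   36.        ]
```

```bash
python3 -m creep '[{"tx":0.5,"ty":0,"tz":-50,"rx":0,"ry":0,"rz":-0.008,"fingers":0},{"tx":0.5,"ty":0,"tz":-110,"rx":0,"ry":0,"rz":-0.008,"fingers":0},{"tx":0.5,"ty":0,"tz":-170,"rx":0,"ry":0,"rz":-0.008,"fingers":0},{"tx":0.5,"ty":0,"tz":-215,"rx":0,"ry":0,"rz":-0.008,"fingers":0},{"tx":0.5,"ty":0,"tz":-235.5,"rx":0,"ry":0,"rz":-0.008,"fingers":0},{"tx":0.5,"ty":0,"tz":-235.5,"rx":0,"ry":0,"rz":-0.008,"fingers":0},{"tx":0.5,"ty":0,"tz":-235.5,"rx":0,"ry":0,"rz":-0.008,"fingers":0}]'
python3 -m creep '[{"tx":0,"ty":0,"tz":0,"rx":0,"ry":0,"rz":0,"fingers":255},{"tx":0,"ty":0,"tz":0,"rx":0,"ry":0,"rz":0,"fingers":255},{"tx":0,"ty":0,"tz":0,"rx":0,"ry":0,"rz":0,"fingers":255},{"tx":0,"ty":0,"tz":0,"rx":0,"ry":0,"rz":0,"fingers":255},{"tx":0,"ty":0,"tz":0,"rx":0,"ry":0,"rz":0,"fingers":255},{"tx":0,"ty":0,"tz":0,"rx":0,"ry":0,"rz":0,"fingers":255},{"tx":0,"ty":0,"tz":0,"rx":0,"ry":0,"rz":0,"fingers":255},{"tx":0,"ty":0,"tz":0,"rx":0,"ry":0,"rz":0,"fingers":255},{"tx":0,"ty":0,"tz":0,"rx":0,"ry":0,"rz":0,"fingers":255}]'
python3 -c "
from h import *
st();im=get('wrist');cv2.imwrite('pics/w12.png',im['pixels'])"
```

```text
t: 12.88
ee_pos: [507.9, 293.5, 51.4]
orientation: [-0.369, 2.023, -2.021]
ft_force: [0.7, -0.1, 0.1]
width: 87.4
t: 14.0
ee_pos: [506.6, 292.7, 49.6]
orientation: [-0.372, 2.023, -2.023]
ft_force: [0.3, -0.4, -1.2]
width: 13.7
t 14.0 pos [506.6 292.7  49.6] jaw yaw -69.2 fing [-0. -0. -1.] F [ 0.3 -0.4 -1.2] w 13.7 q [ 0.5   0.62  1.81 -0.    0.71  1.71]
```

View pics/w12.png

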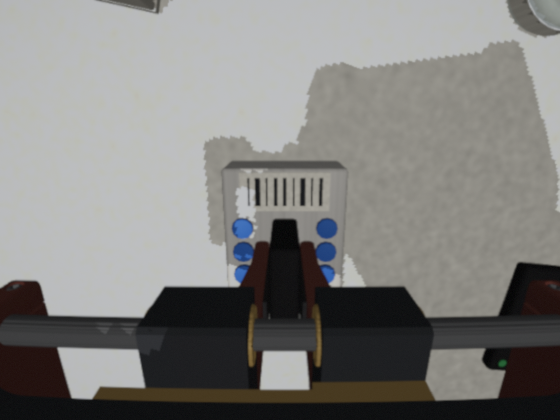

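The grip is held at 13.7 mm. I lift straight up, then carry the block across above the scanner's height.

```bash
python3 -m creep '[{"tx":0,"ty":0,"tz":20,"rx":0,"ry":0,"rz":0,"fingers":255},{"tx":0,"ty":0,"tz":60,"rx":0,"ry":0,"rz":0,"fingers":255},{"tx":0,"ty":0,"tz":105,"rx":0,"ry":0,"rz":0,"fingers":255},{"tx":0,"ty":0,"tz":150,"rx":0,"ry":0,"rz":0,"fingers":255},{"tx":0,"ty":-5,"tz":180,"rx":0,"ry":0,"rz":0,"fingers":255},{"tx":-5,"ty":-35,"tz":190,"rx":0,"ry":0,"rz":-0.08,"fingers":255},{"tx":-10,"ty":-75,"tz":190,"rx":0,"ry":0,"rz":-0.16,"fingers":255},{"tx":-15,"ty":-120,"tz":190,"rx":0,"ry":0,"rz":-0.24,"fingers":255},{"tx":-20,"ty":-165,"tz":190,"rx":0,"ry":0,"rz":-0.32,"fingers":255},{"tx":-25,"ty":-210,"tz":190,"rx":0,"ry":0,"rz":-0.4,"fingers":255}]'
python3 -m creep '[{"tx":-2,"ty":-45,"tz":0,"rx":0,"ry":0,"rz":-0.06,"fingers":255},{"tx":-4,"ty":-90,"tz":0,"rx":0,"ry":0,"rz":-0.12,"fingers":255},{"tx":-6,"ty":-135,"tz":0,"rx":0,"ry":0,"rz":-0.18,"fingers":255},{"tx":-8,"ty":-180,"tz":0,"rx":0,"ry":0,"rz":-0.232,"fingers":255},{"tx":-10,"ty":-225,"tz":0,"rx":0,"ry":0,"rz":-0.232,"fingers":255},{"tx":-11,"ty":-270,"tz":0,"rx":0,"ry":0,"rz":-0.232,"fingers":255},{"tx":-11,"ty":-310,"tz":0,"rx":0,"ry":0,"rz":-0.232,"fingers":255},{"tx":-11,"ty":-335,"tz":0,"rx":0,"ry":0,"rz":-0.232,"fingers":255},{"tx":-11,"ty":-343,"tz":0,"rx":0,"ry":0,"rz":-0.232,"fingers":255},{"tx":-11,"ty":-343,"tz":0,"rx":0,"ry":0,"rz":-0.232,"fingers":255}]'
python3 -c "
from h import *
im=get('wrist');im=get('wrist');im=get('wrist');st();cv2.imwrite('pics/w13.png',im['pixels'])"
```

```text
t: 15.3
ee_pos: [481.0, 81.6, 240.7]
orientation: [-0.043, -2.203, 2.202]
ft_force: [0.4, -0.8, -3.1]
width: 13.9
t: 16.55
ee_pos: [470.4, -259.8, 240.0]
orientation: [-0.281, -2.078, 2.077]
ft_force: [0.2, 0.3, -4.4]
width: 13.9
t 16.7 pos [ 470.5 -259.1  239.8] jaw yaw -105.3 fing [-0.  0. -1.] F [ 0.2 -0.4 -3.8] w 13.8 q [-0.53  0.28  1.82  0.    1.04  1.31]
```

View pics/w13.png

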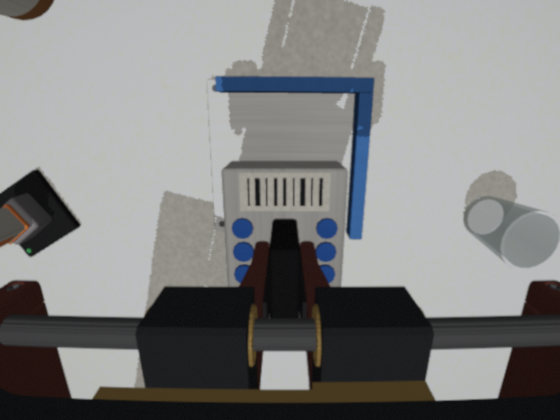

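The block hangs square over the stage. The back fence is at the top (row ~85), the side fence at the right (col ~360), and the inner corner is near (358,92). Zooming in to measure the fences.

```bash
python3 - <<'E'
from h import *
im=get("wrist"); st(); crop(im,200,65,190,95,4,"pics/w14.png"); crop(im,330,70,60,180,3.3,"pics/w15.png")
np.save("im.npy",im["pixels"])
px=im["pixels"].astype(int)
for u in (240,290,340): print(u,[tuple(px[v,u]) for v in range(74,98)])
E
```

```text
t 16.75 pos [ 470.6 -259.1  239.8] jaw yaw -105.3 fing [-0.  0. -1.] F [-0.1  0.6 -3.3] w 14.2 q [-0.53  0.28  1.82  0.    1.04  1.31]
240 [(np.int64(133), np.int64(139), np.int64(141)), (np.int64(120), np.int64(123), np.int64(124)), (np.int64(106), np.int64(95), np.int64(90)), (np.int64(101), np.int64(70), np.int64(51)), (np.int64(102), np.int64(64), np.int64(36)), (np.int64(102), np.int64(64), np.int64(36)), (np.int64(102), np.int64(64), np.int64(36)), (np.int64(102), np.int64(63), np.int64(36)), (np.int64(102), np.int64(64), np.int64(37)), (np.int64(103), np.int64(64), np.int64(37)), (np.int64(103), np.int64(64), np.int64(37)), (np.int64(103), np.int64(64), np.int64(36)), (np.int64(102), np.int64(64), np.int64(36)), (np.int64(101), np.int64(62), np.int64(35)), (np.int64(103), np.int64(63), np.int64(36)), (np.int64(100), np.int64(62), np.int64(35)), (np.int64(91), np.int64(57), np.int64(32)), (np.int64(67), np.int64(46), np.int64(33)), (np.int64(86), np.int64(82), np.int64(80)), (np.int64(124), np.int64(126), np.int64(127)), (np.int64(133), np.int64(136), np.int64(139)), (np.int64(
[... 1624 characters left out ...]
(67), np.int64(38)), (np.int64(106), np.int64(67), np.int64(39)), (np.int64(106), np.int64(67), np.int64(38)), (np.int64(106), np.int64(66), np.int64(37)), (np.int64(106), np.int64(66), np.int64(38)), (np.int64(106), np.int64(66), np.int64(38)), (np.int64(105), np.int64(66), np.int64(36)), (np.int64(105), np.int64(66), np.int64(37)), (np.int64(103), np.int64(65), np.int64(37)), (np.int64(90), np.int64(56), np.int64(32)), (np.int64(71), np.int64(53), np.int64(43)), (np.int64(97), np.int64(94), np.int64(93)), (np.int64(128), np.int64(130), np.int64(131)), (np.int64(135), np.int64(138), np.int64(140)), (np.int64(137), np.int64(140), np.int64(142)), (np.int64(147), np.int64(149), np.int64(150))]
```

View pics/w14.png

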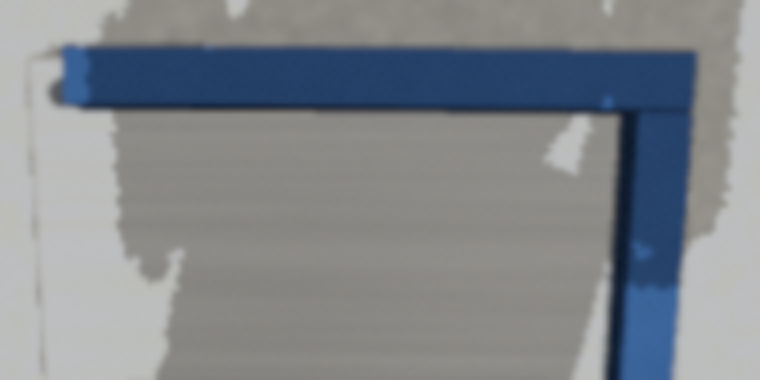

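View pics/w15.png

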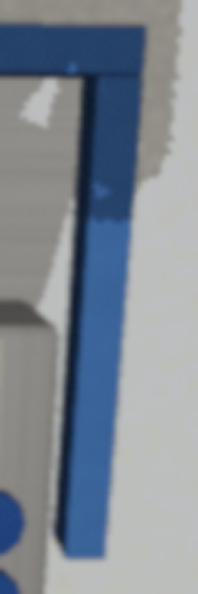

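```bash
python3 - <<'E'
from h import *
im=get("wrist"); px=im["pixels"].astype(float); st()
s=(px.max(2)-px.min(2))/(px.max(2)+1)
def cross(a,th=0.3):  # first index where a goes above th (subpixel)
    for i in range(1,len(a)):
        if a[i-1]<th<=a[i]: return i-1+(th-a[i-1])/(a[i]-a[i-1])
B=[];S=[]
for u in range(232,346,4):
    col=s[82:110,u][::-1]; k=cross(col)
    if k is not None: B.append((u,109-k))
for v in range(100,156,4):
    row=s[v,325:370]; k=cross(row)
    if k is not None: S.append((325+k,v))
def fit(P):
    for _ in range(3):
        vx,vy,x,y=cv2.fitLine(P[:,:2].astype(np.float32),cv2.DIST_HUBER,0,.1,.01).ravel(); n=np.array([-vy,vx]); r=(P[:,:2]-[x,y])@n; P=P[abs(r)<2.0]
    return np.array([x,y]),np.array([vx,vy]),abs(r).max()
Bw=onz(im,np.array(B),20);Sw=onz(im,np.array(S),20)
pb,vb,rb=fit(Bw);ps,vs,rs=fit(Sw)
print(len(B),len(S),rb,rs)
print("back dir",np.degrees(np.arctan2(vb[1],vb[0])),"side dir",np.degrees(np.arctan2(vs[1],vs[0])))
t=np.linalg.solve(np.c_[vb,-vs],ps-pb); print("corner",pb+t[0]*vb)
# block front edge top (z: tcp-49.6+32 -> 222)
E
```

```text
t 16.8 pos [ 470.6 -259.2  239.8] jaw yaw -105.3 fing [-0.  0. -1.] F [-1.   0.3 -3.6] w 14.0 q [-0.53  0.28  1.82  0.    1.04  1.31]
29 14 0.191811494011399 0.20880156609111694
back dir 74.23068 side dir -15.0983095
corner [ 546.6493  -362.11227]
```

Corner ≈ (546.6, −362.1), stage yaw ≈ −15.4°, which matches the block's. I go down 20 mm clear of both fences.

```bash
python3 -m creep '[{"tx":12,"ty":-16,"tz":-20,"rx":0,"ry":0,"rz":0,"fingers":255},{"tx":23,"ty":-31.3,"tz":-50,"rx":0,"ry":0,"rz":0,"fingers":255},{"tx":23,"ty":-31.3,"tz":-90,"rx":0,"ry":0,"rz":0,"fingers":255},{"tx":23,"ty":-31.3,"tz":-125,"rx":0,"ry":0,"rz":0,"fingers":255},{"tx":23,"ty":-31.3,"tz":-150,"rx":0,"ry":0,"rz":0,"fingers":255},{"tx":23,"ty":-31.3,"tz":-160,"rx":0,"ry":0,"rz":0,"fingers":255},{"tx":23,"ty":-31.3,"tz":-165,"rx":0,"ry":0,"rz":0,"fingers":255},{"tx":23,"ty":-31.3,"tz":-165,"rx":0,"ry":0,"rz":0,"fingers":255},{"tx":23,"ty":-31.3,"tz":-165,"rx":0,"ry":0,"rz":0,"fingers":255}]'
python3 -c "
from h import *
im=get('wrist');im=get('wrist');st();cv2.imwrite('pics/w16.png',im['pixels']);im=get('scene');crop(im,200,90,140,110,5,'pics/s16.png')"
```

```text
t: 17.92
ee_pos: [494.2, -291.8, 75.7]
orientation: [-0.282, -2.078, 2.08]
ft_force: [-0.1, 0.3, -3.5]
width: 13.9
t 18.02 pos [ 494.1 -291.7   75.5] jaw yaw -105.4 fing [ 0.001 -0.001 -1.   ] F [-0.4 -0.5 -3.3] w 14.1 q [-0.55  0.57  1.83  0.    0.74  1.28]
```

View pics/w16.png

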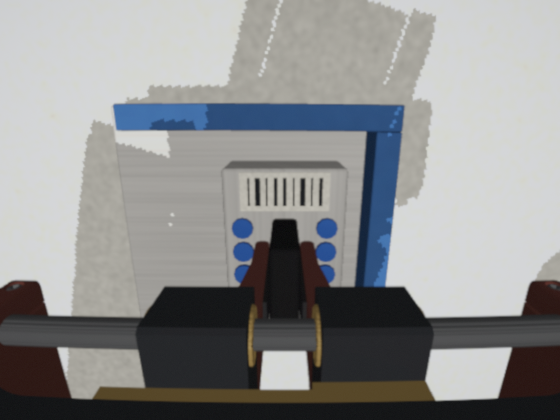

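View pics/s16.png

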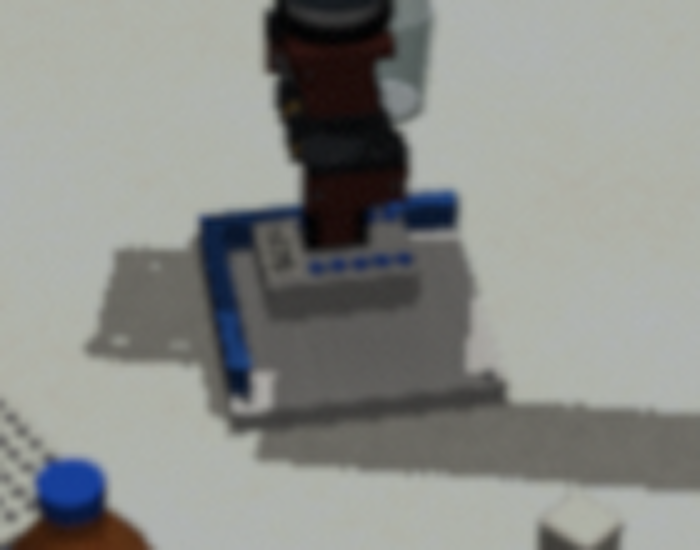

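The block hovers over the stage with about 20 mm to both fences: back fence inner edge at row ~130, block edge at ~165, side fence inner edge at col ~365, block edge at ~345. I lower it gently, reading the force.

```bash
python3 -m creep '[{"tx":0,"ty":0,"tz":-2,"rx":0,"ry":0,"rz":0,"fingers":255},{"tx":0,"ty":0,"tz":-4,"rx":0,"ry":0,"rz":0,"fingers":255},{"tx":0,"ty":0,"tz":-4.5,"rx":0,"ry":0,"rz":0,"fingers":255},{"tx":0,"ty":0,"tz":-4.5,"rx":0,"ry":0,"rz":0,"fingers":255},{"tx":0,"ty":0,"tz":-4.5,"rx":0,"ry":0,"rz":0,"fingers":255}]'
python3 -m creep '[{"tx":0,"ty":0,"tz":-0.5,"rx":0,"ry":0,"rz":0,"fingers":255},{"tx":0,"ty":0,"tz":-0.5,"rx":0,"ry":0,"rz":0,"fingers":255},{"tx":0,"ty":0,"tz":-0.5,"rx":0,"ry":0,"rz":0,"fingers":255}]'
python3 -m creep '[{"tx":0,"ty":0,"tz":-0.5,"rx":0,"ry":0,"rz":0,"fingers":255},{"tx":0,"ty":0,"tz":-0.5,"rx":0,"ry":0,"rz":0,"fingers":255},{"tx":0,"ty":0,"tz":-0.5,"rx":0,"ry":0,"rz":0,"fingers":255}]'
```

```text
t: 18.7
ee_pos: [493.7, -291.5, 70.2]
orientation: [-0.28, -2.078, 2.078]
ft_force: [0.6, -0.0, -3.3]
width: 13.5
t: 19.08
ee_pos: [493.6, -291.5, 69.7]
orientation: [-0.28, -2.078, 2.078]
ft_force: [0.2, 0.3, -3.9]
width: 14.3
t: 19.45
ee_pos: [493.7, -291.5, 69.5]
orientation: [-0.281, -2.078, 2.078]
ft_force: [-2.6, 1.2, 4.4]
width: 13.9
```

The block touches the stage: Fz went from −3.9 to +4.4 N. I slide it diagonally towards the corner, 15 mm along each axis.

```bash
python3 -m creep '[{"tx":2,"ty":-4,"tz":0.2,"rx":0,"ry":0,"rz":0,"fingers":255},{"tx":4.5,"ty":-8,"tz":0.2,"rx":0,"ry":0,"rz":0,"fingers":255},{"tx":7,"ty":-12,"tz":0.2,"rx":0,"ry":0,"rz":0,"fingers":255},{"tx":9,"ty":-16,"tz":0.2,"rx":0,"ry":0,"rz":0,"fingers":255},{"tx":10.5,"ty":-18.5,"tz":0.2,"rx":0,"ry":0,"rz":0,"fingers":255},{"tx":10.5,"ty":-18.5,"tz":0.2,"rx":0,"ry":0,"rz":0,"fingers":255},{"tx":10.5,"ty":-18.5,"tz":0.2,"rx":0,"ry":0,"rz":0,"fingers":255}]'
python3 -c "
from h import *
im=get('wrist');st();cv2.imwrite('pics/w17.png',im['pixels']);crop(im,200,90,200,130,4,'pics/w18.png')"
```

```text
t: 20.32
ee_pos: [503.5, -309.2, 69.6]
orientation: [-0.279, -2.079, 2.076]
ft_force: [-3.7, 5.1, 6.6]
width: 14.1
t 20.38 pos [ 503.5 -309.2   69.6] jaw yaw -105.4 fing [-0.001  0.001 -1.   ] F [-3.1  5.1  6.7] w 13.6 q [-0.57  0.6   1.79  0.    0.75  1.27]
```

View pics/w18.png

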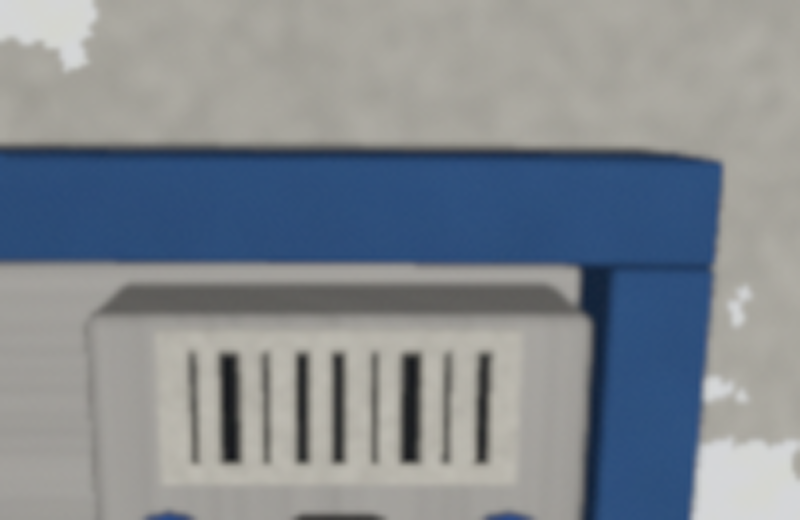

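About 4–5 mm remains to the back fence and a few mm to the side. I lighten the downward press and approach the side fence.

```bash
cat >> h.py <<'E'
def fs():
    o=ctrl.get_obs();a=np.radians(-15.4);ux=np.array([np.cos(a),np.sin(a)]);uy=np.array([-ux[1],ux[0]])
    F=o["ft_force"];d=o["ee_pos"][:2]-[546.6,-362.1]
    R=cv2.Rodrigues(np.array(o["orientation"]))[0]
    print("t",round(o["t"],2),"Fstage x,y,z",round(F[:2]@ux,1),round(F[:2]@uy,1),round(F[2],1),"pos in corner",round(d@ux,2),round(d@uy,2),"z",round(o["ee_pos"][2],2),"jaw",np.degrees(np.arctan2(R[1,2],R[0,2])).round(2),"fing",R[:,1].round(4),"w",round(o["width"],1),"M",o["moment"].round(2))
E
python3 -m creep '[{"tx":-0.3,"ty":-1,"tz":0.3,"rx":0,"ry":0,"rz":0,"fingers":255},{"tx":-0.5,"ty":-2,"tz":0.3,"rx":0,"ry":0,"rz":0,"fingers":255},{"tx":-0.5,"ty":-2,"tz":0.3,"rx":0,"ry":0,"rz":0,"fingers":255},{"tx":-0.5,"ty":-2,"tz":0.3,"rx":0,"ry":0,"rz":0,"fingers":255}]' >/dev/null; python3 -c "
from h import *
fs()"
python3 -m creep '[{"tx":-0.3,"ty":-1,"tz":0,"rx":0,"ry":0,"rz":0,"fingers":255},{"tx":-0.5,"ty":-2,"tz":0,"rx":0,"ry":0,"rz":0,"fingers":255},{"tx":-0.5,"ty":-2,"tz":0,"rx":0,"ry":0,"rz":0,"fingers":255},{"tx":-0.5,"ty":-2,"tz":0,"rx":0,"ry":0,"rz":0,"fingers":255}]' >/dev/null; python3 -c "
from h import *
fs()"
```

```text
t 20.88 Fstage x,y,z 0.6 1.0 -2.3 pos in corner -54.6 36.88 z 69.58 jaw -105.37 fing [ 2.e-04 -1.e-04 -1.e+00] w 14.0 M [ 0.25  0.07 -0.  ]
t 21.38 Fstage x,y,z 1.9 9.9 -0.4 pos in corner -54.51 36.47 z 69.64 jaw -105.44 fing [ 7.0e-04  2.2e-03 -1.0e+00] w 14.0 M [ 1.74 -0.56 -0.3 ]
```

The side fence is touched: 9.9 N in stage y. Now towards the back fence.

```bash
python3 -m creep '[{"tx":1,"ty":-0.3,"tz":-0.1,"rx":0,"ry":0,"rz":0,"fingers":255},{"tx":2,"ty":-0.5,"tz":-0.1,"rx":0,"ry":0,"rz":0,"fingers":255},{"tx":3,"ty":-0.8,"tz":-0.1,"rx":0,"ry":0,"rz":0,"fingers":255},{"tx":3,"ty":-0.8,"tz":-0.1,"rx":0,"ry":0,"rz":0,"fingers":255},{"tx":3,"ty":-0.8,"tz":-0.1,"rx":0,"ry":0,"rz":0,"fingers":255}]' >/dev/null; python3 -c "
from h import *
fs()"
python3 -m creep '[{"tx":1,"ty":-0.3,"tz":0,"rx":0,"ry":0,"rz":0,"fingers":255},{"tx":1.5,"ty":-0.4,"tz":0,"rx":0,"ry":0,"rz":0,"fingers":255},{"tx":1.5,"ty":-0.4,"tz":0,"rx":0,"ry":0,"rz":0,"fingers":255},{"tx":1.5,"ty":-0.4,"tz":0,"rx":0,"ry":0,"rz":0,"fingers":255}]' >/dev/null; python3 -c "
from h import *
fs()"
```

```text
t 22.0 Fstage x,y,z -8.5 9.7 9.8 pos in corner -54.25 36.5 z 69.74 jaw -105.42 fing [-0.0045  0.0042 -1.    ] w 13.8 M [ 1.71  1.05 -0.31]
t 22.5 Fstage x,y,z -14.3 7.6 15.3 pos in corner -54.05 36.5 z 69.84 jaw -105.41 fing [-0.007   0.0052 -1.    ] w 13.9 M [ 1.73  1.97 -0.33]
```

```bash
python3 -c "
from h import *
im=get('wrist');fs();crop(im,200,90,200,130,4,'pics/w19.png')
im=get('scene');crop(im,225,110,90,70,8,'pics/s19.png');im=get('top');crop(im,310,190,80,80,7,'pics/t19.png')"
```

```text
t 22.55 Fstage x,y,z -13.9 8.4 16.1 pos in corner -54.03 36.51 z 69.87 jaw -105.41 fing [-0.007   0.0052 -1.    ] w 14.1 M [ 1.8   1.94 -0.31]
```

View pics/w19.png

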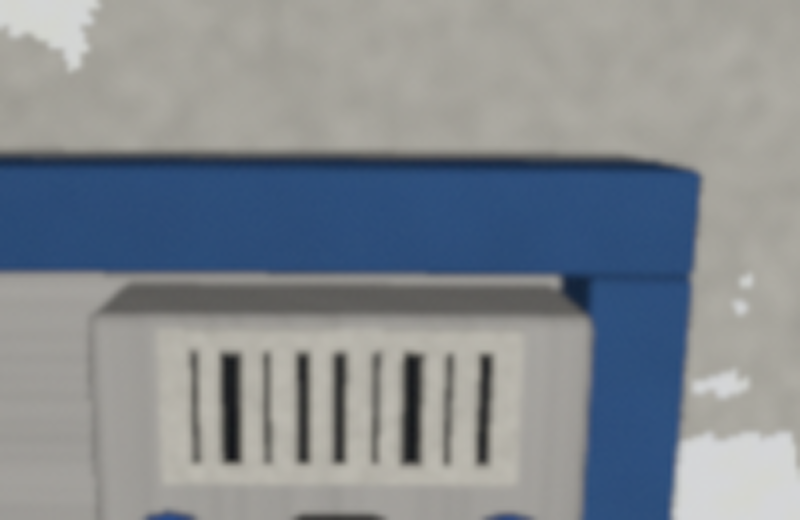

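View pics/s19.png

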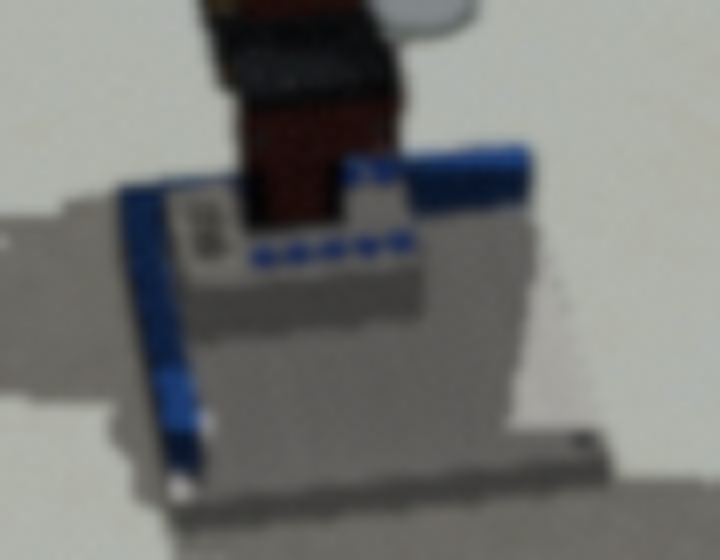

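A gap of about 3 mm remains to the back fence. The block is stuck because friction builds up with the downward force (Fz 16 N). I ease the side push, lighten z, and slide along x.

```bash
python3 -m creep '[{"tx":0.4,"ty":1.2,"tz":0.6,"rx":0,"ry":0,"rz":0,"fingers":255},{"tx":0.4,"ty":1.2,"tz":0.8,"rx":0,"ry":0,"rz":0,"fingers":255},{"tx":0.4,"ty":1.2,"tz":0.8,"rx":0,"ry":0,"rz":0,"fingers":255}]' >/dev/null; python3 -c "
from h import *
fs()"
python3 -m creep '[{"tx":0.5,"ty":-0.1,"tz":0.1,"rx":0,"ry":0,"rz":0,"fingers":255},{"tx":1,"ty":-0.3,"tz":0.2,"rx":0,"ry":0,"rz":0,"fingers":255},{"tx":1,"ty":-0.3,"tz":0.2,"rx":0,"ry":0,"rz":0,"fingers":255},{"tx":1,"ty":-0.3,"tz":0.2,"rx":0,"ry":0,"rz":0,"fingers":255}]' >/dev/null; python3 -c "
from h import *
fs()"
```

```text
t 23.02 Fstage x,y,z -2.0 3.7 -2.6 pos in corner -50.67 36.6 z 69.91 jaw -105.39 fing [-0.0014  0.0013 -1.    ] w 14.0 M [ 0.94  0.52 -0.26]
t 23.52 Fstage x,y,z -3.4 4.8 -3.2 pos in corner -49.85 36.57 z 69.96 jaw -105.38 fing [-0.0018  0.0015 -1.    ] w 13.6 M [ 1.06  0.55 -0.33]
```

```bash
python3 -m creep '[{"tx":1,"ty":-0.3,"tz":0,"rx":0,"ry":0,"rz":0,"fingers":255},{"tx":1,"ty":-0.3,"tz":0,"rx":0,"ry":0,"rz":0,"fingers":255},{"tx":1,"ty":-0.3,"tz":0,"rx":0,"ry":0,"rz":0,"fingers":255}]' >/dev/null; python3 -c "
from h import *
fs()"
python3 -m creep '[{"tx":1,"ty":-0.3,"tz":0,"rx":0,"ry":0,"rz":0,"fingers":255},{"tx":1,"ty":-0.3,"tz":0,"rx":0,"ry":0,"rz":0,"fingers":255},{"tx":1,"ty":-0.3,"tz":0,"rx":0,"ry":0,"rz":0,"fingers":255}]' >/dev/null; python3 -c "
from h import *
im=get('wrist');fs();crop(im,200,90,200,130,4,'pics/w20.png')"
```

```text
t 23.9 Fstage x,y,z -7.2 4.4 -1.2 pos in corner -49.76 36.57 z 69.89 jaw -105.38 fing [-0.0036  0.0022 -1.    ] w 13.8 M [ 1.    1.14 -0.36]
t 24.32 Fstage x,y,z -10.7 3.9 1.4 pos in corner -49.68 36.57 z 69.85 jaw -105.38 fing [-0.0054  0.0029 -1.    ] w 14.0 M [ 1.05  1.57 -0.31]
```

View pics/w20.png

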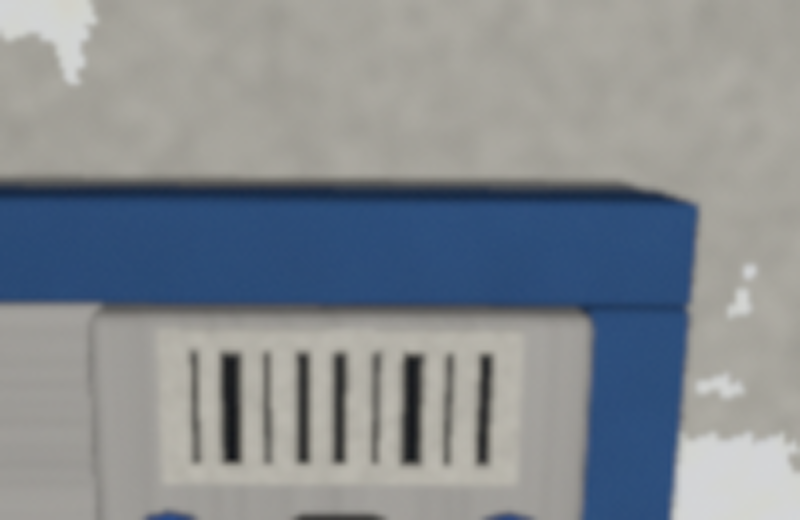

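The block now touches the back fence along its whole edge (x stopped at −49.7, 10.7 N). I restore the side push and seat it slightly downwards.

```bash
python3 -m creep '[{"tx":-0.2,"ty":-0.7,"tz":0,"rx":0,"ry":0,"rz":0,"fingers":255},{"tx":-0.3,"ty":-1.2,"tz":-0.1,"rx":0,"ry":0,"rz":0,"fingers":255},{"tx":-0.3,"ty":-1.2,"tz":-0.1,"rx":0,"ry":0,"rz":0,"fingers":255},{"tx":-0.3,"ty":-1.2,"tz":-0.1,"rx":0,"ry":0,"rz":0,"fingers":255}]' >/dev/null; python3 -c "
from h import *
fs()"
python3 -m creep '[{"tx":0,"ty":0,"tz":0,"rx":0,"ry":0,"rz":0,"fingers":255},{"tx":0,"ty":0,"tz":0,"rx":0,"ry":0,"rz":0,"fingers":255},{"tx":0,"ty":0,"tz":0,"rx":0,"ry":0,"rz":0,"fingers":255},{"tx":0,"ty":0,"tz":0,"rx":0,"ry":0,"rz":0,"fingers":255},{"tx":0,"ty":0,"tz":0,"rx":0,"ry":0,"rz":0,"fingers":255},{"tx":0,"ty":0,"tz":0,"rx":0,"ry":0,"rz":0,"fingers":255},{"tx":0,"ty":0,"tz":0,"rx":0,"ry":0,"rz":0,"fingers":255},{"tx":0,"ty":0,"tz":0,"rx":0,"ry":0,"rz":0,"fingers":255}]' >/dev/null;python3 -c "
from h import *
fs();im=get('wrist');crop(im,200,90,200,130,4,'pics/w21.png');im=get('scene');crop(im,225,110,120,130,4.5,'pics/s21.png');im=get('top');cv2.imwrite('pics/t21.png',im['pixels']);fs()"
```

```text
t 24.82 Fstage x,y,z -10.1 10.5 4.1 pos in corner -49.71 36.48 z 69.89 jaw -105.39 fing [-0.0053  0.0045 -1.    ] w 13.8 M [ 1.99  1.29 -0.37]
t 25.82 Fstage x,y,z -10.0 7.8 4.2 pos in corner -49.72 36.47 z 69.87 jaw -105.39 fing [-0.0053  0.0045 -1.    ] w 13.7 M [ 1.97  1.31 -0.33]
t 25.98 Fstage x,y,z -10.9 9.2 3.9 pos in corner -49.71 36.48 z 69.87 jaw -105.39 fing [-0.0053  0.0045 -1.    ] w 13.8 M [ 1.98  1.29 -0.36]
```

View pics/w21.png

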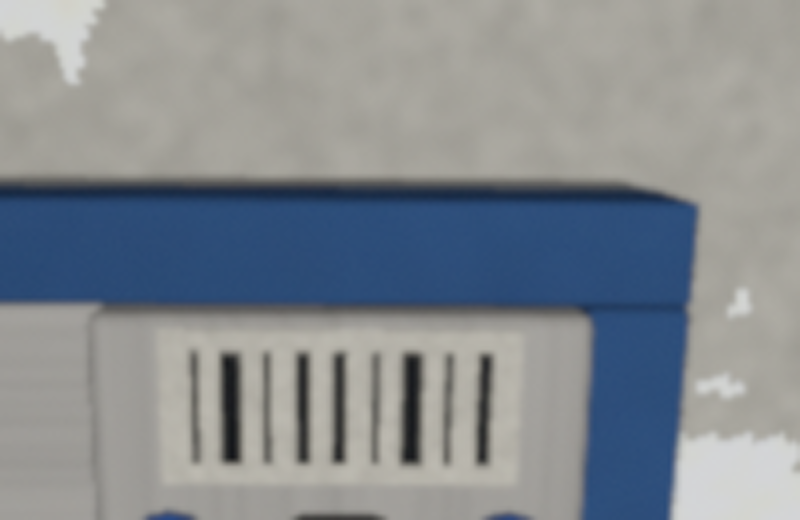

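View pics/s21.png

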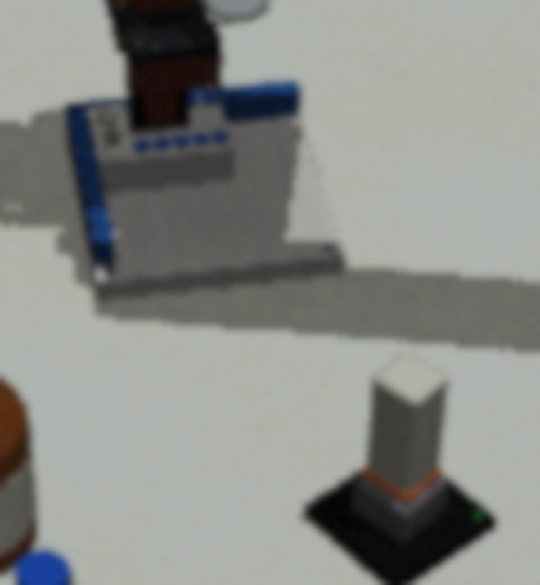

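View pics/t21.png

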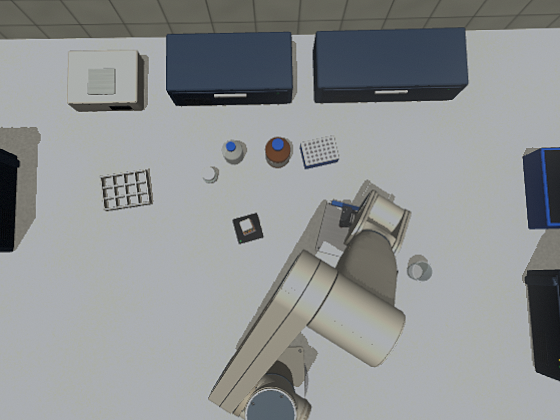

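The block sits in the corner, the scanner stands on the dock, and the bystanders haven't moved. Friction could be taking part of the roughly 10 N readings, so I lighten z and push a little more on both axes.

```bash
python3 -m creep '[{"tx":0.3,"ty":-0.6,"tz":0.3,"rx":0,"ry":0,"rz":0,"fingers":255},{"tx":0.8,"ty":-1.3,"tz":0.3,"rx":0,"ry":0,"rz":0,"fingers":255},{"tx":0.8,"ty":-1.3,"tz":0.3,"rx":0,"ry":0,"rz":0,"fingers":255},{"tx":0.8,"ty":-1.3,"tz":0.3,"rx":0,"ry":0,"rz":0,"fingers":255},{"tx":0.8,"ty":-1.3,"tz":0.3,"rx":0,"ry":0,"rz":0,"fingers":255}]' >/dev/null; python3 -c "
from h import *
fs()"
python3 -m creep '[{"tx":0,"ty":0,"tz":0,"rx":0,"ry":0,"rz":0,"fingers":255},{"tx":0,"ty":0,"tz":0,"rx":0,"ry":0,"rz":0,"fingers":255},{"tx":0,"ty":0,"tz":0,"rx":0,"ry":0,"rz":0,"fingers":255},{"tx":0,"ty":0,"tz":0,"rx":0,"ry":0,"rz":0,"fingers":255},{"tx":0,"ty":0,"tz":0,"rx":0,"ry":0,"rz":0,"fingers":255},{"tx":0,"ty":0,"tz":0,"rx":0,"ry":0,"rz":0,"fingers":255},{"tx":0,"ty":0,"tz":0,"rx":0,"ry":0,"rz":0,"fingers":255},{"tx":0,"ty":0,"tz":0,"rx":0,"ry":0,"rz":0,"fingers":255}]' >/dev/null;python3 -c "
from h import *
fs();im=get('wrist');crop(im,200,90,200,130,4,'pics/w22.png');fs()"
```

```text
t 26.6 Fstage x,y,z -12.7 13.0 6.2 pos in corner -49.68 36.38 z 69.92 jaw -105.4 fing [-0.0071  0.0065 -1.    ] w 13.8 M [ 2.6   1.35 -0.34]
t 27.6 Fstage x,y,z -13.3 14.0 6.2 pos in corner -49.69 36.41 z 69.92 jaw -105.4 fing [-0.0071  0.0065 -1.    ] w 13.7 M [ 2.69  1.3  -0.37]
t 27.65 Fstage x,y,z -13.7 13.0 6.8 pos in corner -49.72 36.39 z 69.92 jaw -105.4 fing [-0.0071  0.0065 -1.    ] w 13.9 M [ 2.62  1.3  -0.32]
```

View pics/w22.png

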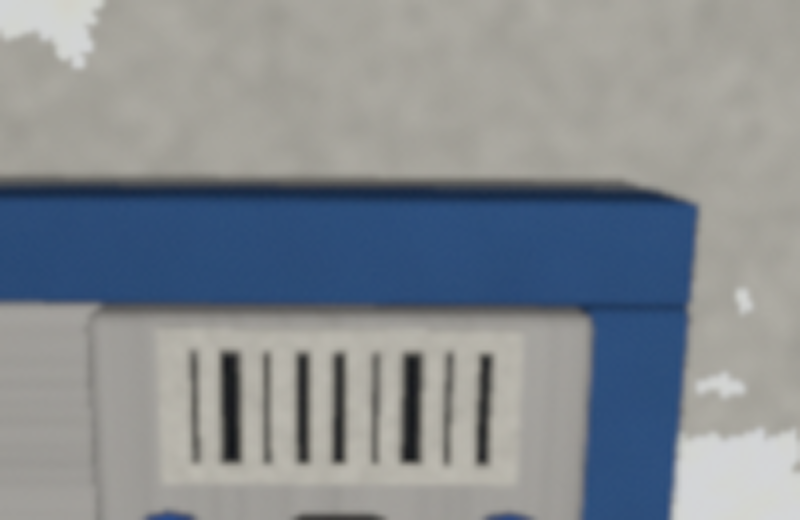

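```bash
python3 -m creep '[{"tx":0,"ty":0,"tz":0.4,"rx":0,"ry":0,"rz":0,"fingers":255},{"tx":0,"ty":0,"tz":0.4,"rx":0,"ry":0,"rz":0,"fingers":255},{"tx":0,"ty":0,"tz":0.4,"rx":0,"ry":0,"rz":0,"fingers":255},{"tx":0,"ty":0,"tz":0.4,"rx":0,"ry":0,"rz":0,"fingers":255},{"tx":0,"ty":0,"tz":0.4,"rx":0,"ry":0,"rz":0,"fingers":255},{"tx":0,"ty":0,"tz":0.4,"rx":0,"ry":0,"rz":0,"fingers":255}]' >/dev/null;python3 -c "
from h import *
fs()"
```

```text
t 28.4 Fstage x,y,z -11.8 12.5 2.9 pos in corner -49.7 36.36 z 69.95 jaw -105.4 fing [-0.0071  0.0066 -1.    ] w 13.9 M [ 2.58  1.15 -0.34]
```

```bash
python3 -c "
from h import *
print(ctrl.close_job());fs()"
```

```text
the job is handed in; nothing more can be done
None
the job is handed in; nothing more can be done
```

I handed the job in with the block held in the corner and pushed against both fences; no verdict was reported.

- **Scan:** I held the scanner still for about 1.3 s with its window about 70 mm above the label, centred to within about 1 mm by the wrist camera. The scene camera agreed to within about 1 pixel (about 3 mm).
- **Scanner return:** I stood it upright near the middle of the dock and let go. It still stood there in the last scene and top pictures that showed it.
- **Block:** My first push stuck about 3 mm short of the back fence, because friction and downward force had built up. I eased off, slid it in and pressed again.
- **Last readings:** The wrist force was about 12 N towards the back fence, 12.5 N towards the side fence and 3 N downwards. The pose was steady, and the fingers were closed on the grip at 13.9 mm. The block looked square and in contact with both fences.
- **Bystanders:** They looked unmoved in the last top picture.

**Not certain:** I could not measure the fence forces directly. The wrist readings include friction on the stage and fences, so I estimate at least about 5 N on each fence. My measured corner also differs by about 1.4 mm in y from where the block stopped, which fits the camera calibration error.

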